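# Clear a kiln prop jammed in the scrap crusher's feed chute

## Task

A good square kiln prop has gone into the scrap crusher with the fired scrap and is jammed across the narrowing feed chute, under the slotted guard. Reach through the guard's slot and push the prop back up the chute until it is clear of the guard, lift it out and lay it on its side on the bench, then take it again by its two ends and lay it fully down in the empty bay of the rack that holds the other square props. The props are brittle: do not drop it, and leave the props already in the racks where they are.

Things in the scene. Friction and masses are not known exactly. Their poses are not given: they have to be found in the camera images.
- prop_center (a point): The jammed kiln prop: square bar of buff fired clay, 66 x 30 x 30 mm, about 0.13 kg, a small bore in each end face. Point: its centre; x along its 66 mm length, z out of its upper side. It lies flat on the chute floor, across the chute (its x nearly the chute's x), centred, its downhill corners near the narrowing walls, wholly under the guard. Friction holds it wherever it is left on the chute floor.
- chute: Fixed sheet-steel feed chute. Origin on its floor, centre line, 150 mm above the bench. y points downhill along the floor, z normal to it, x across; slope 0.30 rad. Floor from y = -185 mm (open upper end) to 170. Inner width 84 mm for y below 0, walls 46 mm high there, open on top; narrows evenly to 48 mm at y = 60, then stays so. Beyond y = 170: the crusher, up to 220 mm above the bench.
- guard_edge (a point): Point on the chute floor, centre line, under the guard's uphill edge (chute y = -30 mm); axes as the chute. From here downhill a flat guard covers the chute, underside 38 mm, top 42 mm above the floor, with a slot 46 mm wide along the centre line, open at this edge; the prop's middle shows in it. The prop is clear when its centre is 15 mm or more uphill of this point.
- slot_end (a point): Point on the chute floor, centre line, under the closed downhill end of the guard's slot (chute y = 115 mm); axes as the chute. At the start some 85 to 95 mm of slot lie open between the prop's downhill side and this end: fingers can go down through it there.
- rack_square_bay (a point): Empty middle bay of the fixed wooden rack with the other square props. Point: centre of the bay floor, 12 mm above the bench; x along the bay, y across. Rack 50 mm along x, 140 along y; 4 fins 8 mm thick, tops 50 mm above the bench, make 3 bays 36 mm wide, open at both ends. A prop lies along x, ends 8 mm out of the rack each side; no room for fingers beside it. The two racks may swap places.
- rack_round_bay (a point): Empty middle bay of the other rack, the same in every size, which holds round props: not the place for the square one. Point: centre of the bay floor, 12 mm above the bench; x along the bay, y across.
- square0_center (a point): A square kiln prop, 66 x 30 x 30 mm, about 0.13 kg, loose in the outer bay at y = -44 mm of the square props' rack; the point is its centre, its x axis along its length. Stays where it is.
- square1_center (a point): A square kiln prop, 66 x 30 x 30 mm, about 0.13 kg, loose in the outer bay at y = 44 mm of the square props' rack; the point is its centre, its x axis along its length. Stays where it is.
- round0_center (a point): A round kiln prop, 66 mm long, 30 mm in diameter, about 0.13 kg, lying on its side, loose in the outer bay at y = -44 mm of the round props' rack; the point is its centre, its x axis along its length. Stays where it is.
- round1_center (a point): A round kiln prop, 66 mm long, 30 mm in diameter, about 0.13 kg, lying on its side, loose in the outer bay at y = 44 mm of the round props' rack; the point is its centre, its x axis along its length. Stays where it is.
Things that resemble listed ones, but are neither listed nor needed, are in the scene too. What is shaped like the part that bears prop_center but pink is not meant. What is shaped like the part that bears rack_square_bay but green is not meant.

How it is judged (in metres and radians):
On the way, in this order (a step that is already met when the one before it is completed fails the run):
1. the prop has been pushed back up the chute, lying on its floor, until it is out from under the guard (y of prop_center in the frame of chute between -0.19 and -0.042 m and z of prop_center in the frame of chute between 0.005 and 0.03 m).
2. the prop lies on its side on the bench, let go (height (world z) of prop_center below 0.021 m and contact force between the fingers and prop below 0.1 N and linear speed of prop below 0.02 m/s), for 0.1 s.
At the end, for the whole second after the job is handed in: The prop lies at rest and let go on the floor of the empty bay of the square props' rack, along the bay, its centre within 15 mm of the bay's centre, 15 mm above the bay floor (+-4 mm); the four other props are within 15 mm of where they were (horizontal distance between prop_center and rack_square_bay below 0.015 m and z of prop_center in the frame of rack_square_bay between 0.011 and 0.019 m and angle between the x axis of prop_center and the x axis of rack_square_bay, either way round below 0.2 rad and linear speed of prop below 0.01 m/s and contact force between the fingers and prop below 0.1 N and distance of each of square0_center, square1_center, round0_center, round1_center from where it was at the start of the episode below 0.015 m); the robot touches nothing.
It fails at once if the prop is dropped (falls free faster than 0.6 m/s, a fall of about 18 mm) (linear speed of prop above 0.6 m/s and contact force between the fingers and prop below 0.05 N).
It fails at once if a prop already in a rack is moved by more than 20 mm (distance of any of square0_center, square1_center, round0_center, round1_center from where it was at the start of the episode above 0.02 m).
It also fails if it takes over 72 s, if anything falls off the work surface, if the arm or the gripper's body presses on something with over 40 N, if the wrist force passes 120 N, or if a joint passes its speed limit or range.

## Robot

A 7-joint arm with a two-finger parallel gripper is mounted at the origin on the work surface. World frame = base frame: x ahead of the robot, y to its left, z up, the work surface at z = 0. Lengths are in m, angles in degrees, forces in N, time in s.
With the tool pointing down it reaches from about 0.35 to 0.9 m from the base axis. Payload 19.9 kg.
Tool frame: the origin (TCP) lies midway between the tips of the shut fingers; the grasp point (between the pads) lies 19 mm behind it; z points along the fingers, x is the direction in which the jaws open and shut, and the axes are right-handed (so a half turn about z gives the same grasp; the last joint's range is limited). The gripper opens to 85 mm and grips with 20 to 120 N. Pads are 22 mm wide; open, the fingers measure 114 mm over their backs; the gripper's body (76 mm by 85 mm) begins 54 mm behind the grasp point. The pads swing forward as they close: fully open they stand 13 mm farther back than shut.
Start: joints at [73.482, 23.915, -0.59, 92.452, 0.269, 63.638, -3.037], TCP at [0.153, -0.606, 0.231] pointing down, gripper open.
Joint ranges: [-161.28, 161.28], [-22.2, 115.67], [-73.04, 71.86], [3.21, 147.25], [-68.34, 248.33], [10.77, 114.83], [-161.83, 161.83]. Speed limits (degrees/s): [108.29, 108.29, 136.94, 136.94, 172.46, 172.46, 172.46].

## Interface

Orientations are given as [roll, pitch, yaw] about the fixed x, y, z axes, in that order (R = Rz(yaw) Ry(pitch) Rx(roll)).
In Python, from cell import sense, get_image, job_done, cut_out, place_of gives the robot as it stands.
- The arm moves only by the tool play_rows, never from a script. Its argument "rows" is a list of rows, each an object of numbers: "grip": the closure in counts, from 0 (fully open) to 255 (shut); "dx", "dy", "dz": the shift along the tool's x, y, z in mm; "turn": the turn about the tool's z in degrees. A call has 1 to 10 rows; each row is the pose to reach, as a shift and turn from the pose commanded when the call began, along the tool's axes at that moment; what a row does not reach only later rows make up. A row lasts 1/10 s, in which the tool goes at most 50 mm and 8.59 degrees, less where a joint would pass 70% of its speed; a pose out of reach is approached as far as the arm can. A call with a gripper value outside its range is refused whole. The fingers move at their own pace and stop on an object; "squeeze" is the grip in N (left out, the last holds). Time passes only in rows, so rows that repeat a pose let the fingers close. It gives the time, the measured TCP pose, the force and the opening at its end, in the units of the state.
- sense(): the state, without advancing time (a new reading comes with each control period).
- get_image(name): name is "side" or "top" or "wrist"; returns a dict with "pixels" (400x640x3 uint8, red, green, blue), "fx", "fy", "cx", "cy" (pixels), "dist" ([k1, k2, p1, p2, k3] as OpenCV has them; the pictures are not rectified), "R" (3x3) and "t" (3): a world point X has camera coordinates R X + t. Camera axes: x right, y down, z forward; pixel columns grow to the right and rows downward; lengths in m; the calibration is good to about 2 mm. A picture is of the moment at which its call begins. There is no depth.
- job_done(): hands the job in, once; it reports no verdict.
Trained networks look in the newest picture that a camera, given by its name, has taken for a name from the list of things; names that differ only in an ending like _2 or _b are one class to them, and where a whole thing is asked for, a point or a joint stands for the part that bears it (a point fixed in the world has none). Each returns a list of dicts, best first, with "conf" (0 to 1); they miss things now and then, are a little off and sometimes report something else, mostly with a low value. They report only what shows in the picture. A call takes as long as a camera call. They do not tell look-alikes from the thing itself.
- cut_out(label, camera): "pixels" (400x640 bool, what is visible of it) and "bbox" ([left, top, right, bottom] in pixels, round what is visible of it).
- place_of(label, camera): "point" ([row, column] in pixels: a listed point, or the origin of a listed thing).
The state is a dict: "t": time; "qpos": joint angles; "dq": joint speeds; "joint_torque": joint torques, N m; "tcp_pos": TCP position; "eef_rot": TCP orientation; "wrist_force": force on the tool from outside, world axes, zero at the start; "wrist_torque": the same for the moment, N m; "grip_width": finger opening in m.
Only numpy, scipy, OpenCV 4.12 (cv2) and the standard library are available. Lean on these libraries where they do the work, as an engineer would, in place of code of your own. Each camera call takes 0.05 s, during which the arm holds its last target.

## Working session

There is one attempt and no reset: what is moved stays moved. The work goes in short steps, Python scripts to look and compute and a tool call to move; the robot and the scene stay as the last step left them, time stands still between calls to the robot, and variables do not carry over. Pictures are saved under pics/ and viewed, and the job is handed in when it is done.

Besides the shell and the picture viewer there is one more tool, called by a JSON object that holds its "api" and its "payload", one argument or row to a line. play_rows: Moves the arm, as the interface text tells. Its arguments: {"type":"object","properties":{"rows":{"type":"array"},"squeeze":{"type":"number"}},"required":["rows"]}

```bash
mkdir -p pics; ls
python3 - <<'E'
from cell import *
import cv2
print(sense())
for n in ["side","top","wrist"]:
    im=get_image(n); cv2.imwrite(f"pics/a_{n}.png",im["pixels"][:,:,::-1])
    print(n,im["fx"],im["fy"],im["cx"],im["cy"],im["dist"],im["R"],im["t"])
    for l in ["prop_center","chute","guard_edge","slot_end","rack_square_bay","rack_round_bay","square0_center","square1_center","round0_center","round1_center"]:
        print(l,[(p["point"],round(p["conf"],2)) for p in place_of(l,n)])
E
```

```text
pics
{'t': 0.0, 'qpos': array([73.48269954, 23.95049876, -0.59069542, 92.48585923,  0.27073671,
       63.63703814, -3.0359881 ]), 'dq': array([ 0.10502151,  0.12888097,  0.02872109, -0.02503952, -0.0297087 ,
        0.0169163 ,  0.01416624]), 'joint_torque': array([ 1.36938983e-03, -8.64426398e+01,  6.79618791e-01, -4.34892905e+01,
        1.91902713e-02,  7.33089546e-03,  5.42954908e-06]), 'tcp_pos': array([ 0.15257925, -0.60573089,  0.23063099]), 'eef_rot': array([ 1.79993549e+02,  7.17761185e-02, -7.58583279e+01]), 'wrist_force': array([-0.52450963, -0.38765073, -0.5371381 ]), 'wrist_torque': array([-0.00058917, -0.007486  , -0.02355851]), 'grip_width': 0.08564475783371275}
side 401.3160219621205 401.3160219621205 317.40094788321016 199.35826290433238 [-0.06693632  0.          0.          0.          0.        ] [[-0.93585244 -0.35197478 -0.01714532]
 [-0.17531331  0.50723631 -0.84378704]
 [ 0.30568849 -0.78665436 -0.5364042 ]] [0.50087325 0.22340781 0.74627869]
prop_center [([250.9, 245.5], 0.92), ([305.0, 322.9], 0.71)]
chute [([247.7, 247.4], 0.64)]
guard_edge [([235.3, 257.5]
[... 951 characters left out ...]
.73)]
square0_center [([175.5, 391.6], 0.78)]
square1_center [([173.8, 351.6], 0.63)]
round0_center [([181.2, 482.1], 0.69)]
round1_center [([175.7, 207.8], 0.56), ([177.7, 442.0], 0.55), ([181.8, 232.6], 0.3)]
wrist 322.9730152998787 322.9730152998787 319.1236964045091 203.15373925377315 [-0.02958569  0.          0.          0.          0.        ] [[ 2.43950075e-01 -9.69787466e-01  7.94732517e-04]
 [-9.32201847e-01 -2.34269318e-01  2.75894188e-01]
 [-2.67372544e-01 -6.80452590e-02 -9.61187685e-01]] [-0.62453114 -0.03540003  0.37781975]
prop_center []
chute []
guard_edge []
slot_end []
rack_square_bay []
rack_round_bay []
square0_center []
square1_center []
round0_center []
round1_center []
```

View pics/a_side.png

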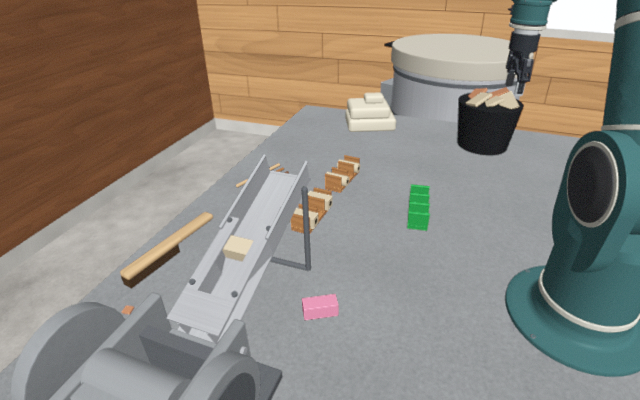

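View pics/a_top.png

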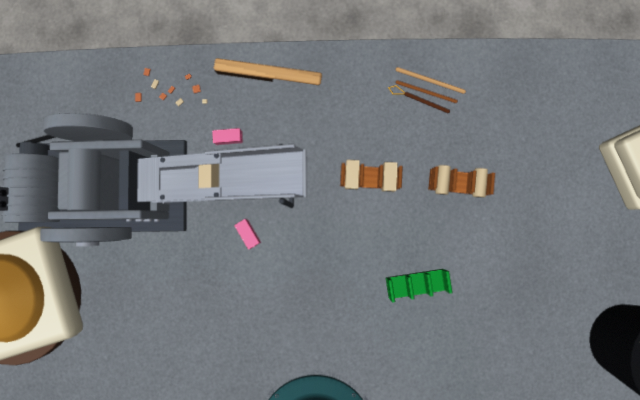

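View pics/a_wrist.png

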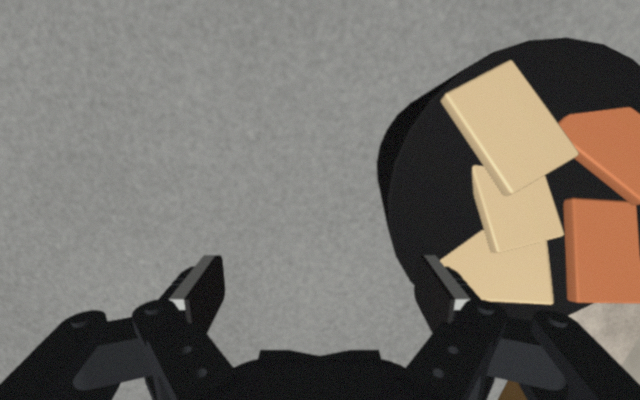

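The top view shows the chute at about (140–305, 150–200), with the buff prop in the slot at (208,176). Two brown racks sit at (371,177) and (461,181). The look-alikes are pink blocks at (226,136) and (247,234) and a green rack at (419,285). Next I'll fit the poses and check close crops.

```bash
cat > h.py <<'E'
import numpy as np,cv2
from cell import *
from scipy.optimize import least_squares
def proj(im,X):
    X=np.atleast_2d(np.asarray(X,float))
    p,_=cv2.projectPoints(X,cv2.Rodrigues(np.array(im["R"]))[0],np.array(im["t"],float),np.array([[im["fx"],0,im["cx"]],[0,im["fy"],im["cy"]],[0,0,1.]]),np.array(im["dist"],float))
    return p[:,0]
def backz(im,px,z): # col,row
    K=np.array([[im["fx"],0,im["cx"]],[0,im["fy"],im["cy"]],[0,0,1.]])
    u=cv2.undistortPoints(np.array([[px]],float),K,np.array(im["dist"],float))[0,0]
    R=np.array(im["R"]);t=np.array(im["t"]);d=R.T@np.r_[u,1];c=-R.T@t
    return c+d*(z-c[2])/d[2]
def Rz(a):return np.array([[np.cos(a),-np.sin(a),0],[np.sin(a),np.cos(a),0],[0,0,1]])
def Rx(a):return np.array([[1,0,0],[0,np.cos(a),-np.sin(a)],[0,np.sin(a),np.cos(a)]])
def chuteT(p): # x,y,yaw
    return Rz(p[2])@Rx(-0.30),np.array([p[0],p[1],0.15])
E
cat > fit.py <<'E'
from h import *
S=get_image("side");T=get_image("top")
obs=[(S,[247.4,247.7],[0,0,0]),(S,[257.5,235.3],[0,-.03,0]),(S,[221.1,306.5],[0,.115,0]),
(T,[220.3,175.4],[0,0,0]),(T,[232.8,175],[0,-.03,0]),(T,[170.9,182.3],[0,.115,0])]
def res(p):
    R,o=chuteT(p)
    return np.concatenate([proj(i,R@np.array(c)+o)[0]-u for i,u,c in obs])
s=least_squares(res,[.55,.2,0],loss='soft_l1');print(s.x,np.degrees(s.x[2]),res(s.x).reshape(-1,2).round(1).tolist())
np.save("ch.npy",s.x)
R,o=chuteT(s.x)
for n,im in (("side",S),("top",T)):
    a=im["pixels"][:,:,::-1].copy()
    k=4; a=cv2.resize(a,None,fx=k,fy=k,interpolation=cv2.INTER_CUBIC)
    def poly(P,c):
        q=((proj(im,[R@np.array(x)+o for x in P])+.5)*k).astype(int); cv2.polylines(a,[q.reshape(-1,1,2)],True,c,1)
    for zz,c in ((0,(0,255,0)),(.046,(0,0,255))):
        poly([[-.042,-.185,zz],[.042,-.185,zz],[.042,0,zz],[.024,.06,zz],[.024,.17,zz],[-.024,.17,zz],[-.024,.06,zz],[-.042,0,zz]],c)
    poly([[-.023,-.03,.042],[.023,-.03,.042],[.023,.115,.042],[-.023,.115,.042]],(255,0,0))
    r=(slice(140*k,340*k),slice(140*k,340*k)) if n=="side" else (slice(110*k,260*k),slice(125*k,325*k))
    cv2.imwrite(f"pics/b_{n}.png",cv2.resize(a[r],None,fx=.9 if n=="top" else .74,fy=.9 if n=="top" else .74)) 
a=T["pixels"][:,:,::-1]; cv2.imwrite("pics/b_rack.png",cv2.resize(a[150:210,330:510],None,fx=4.4,fy=4.4,interpolation=cv2.INTER_CUBIC))
a=S["pixels"][:,:,::-1]; cv2.imwrite("pics/b_rack2.png",cv2.resize(a[140:240,280:380],None,fx=5.5,fy=5.5,interpolation=cv2.INTER_CUBIC))
E
python3 fit.py
```

```text
[0.59556266 0.18153986 0.05913087] 3.3879491495207983 [[0.2, -0.4], [-3.6, -1.5], [-0.7, -0.7], [-1.1, 1.7], [-0.7, 0.5], [2.0, 0.8]]
```

View pics/b_side.png

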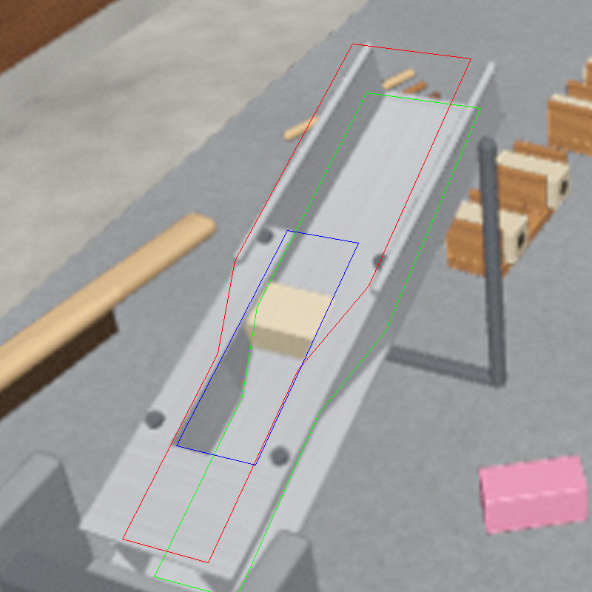

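View pics/b_top.png

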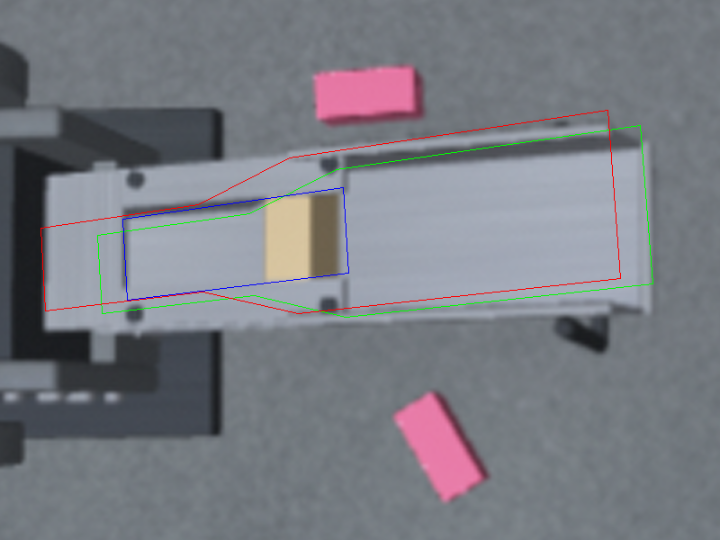

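View pics/b_rack.png

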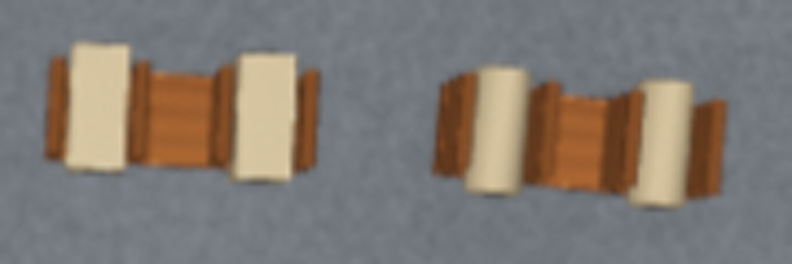

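View pics/b_rack2.png

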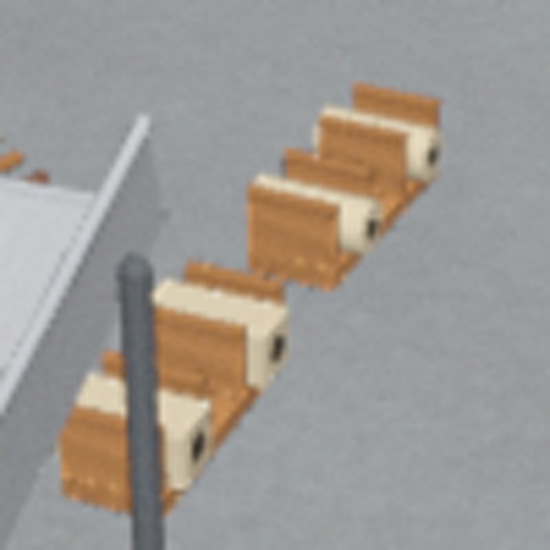

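Run:
```python
from h import *
S=get_image("side");T=get_image("top")
cv2.imwrite("pics/c_top.png",cv2.resize(T["pixels"][135:215,130:210,::-1],None,fx=7,fy=7,interpolation=cv2.INTER_CUBIC))
cv2.imwrite("pics/c_top2.png",cv2.resize(T["pixels"][135:215,205:315,::-1],None,fx=7,fy=7,interpolation=cv2.INTER_CUBIC))
cv2.imwrite("pics/c_side.png",cv2.resize(S["pixels"][150:330,165:315,::-1],None,fx=3.3*1,fy=3.3,interpolation=cv2.INTER_CUBIC))
```

```text
(no output)
```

View pics/c_top.png

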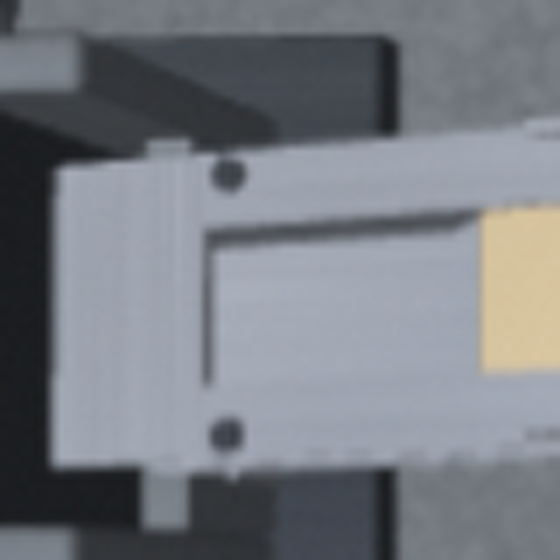

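View pics/c_top2.png

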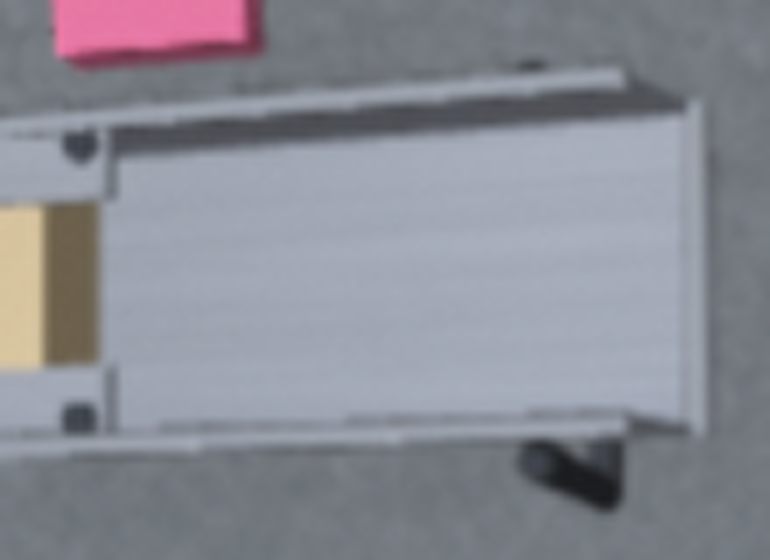

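View pics/c_side.png

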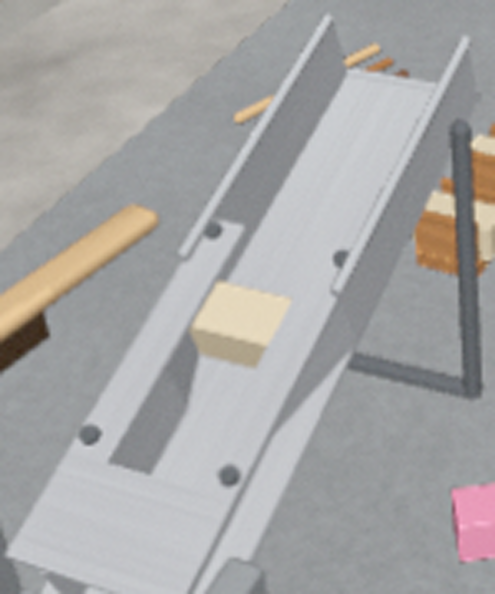

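```bash
cat > fit2.py <<'E'
from h import *
S=get_image("side");T=get_image("top")
def pt(q): return [q[0]/7+130-.43,q[1]/7+135-.43]
def pt2(q): return [q[0]/7+205-.43,q[1]/7+135-.43]
def ps(q): return [q[0]/3.3+165-.35,q[1]/3.3+150-.35]
obs=[(T,pt((208,234)),[.023,.115,.040]),(T,pt((208,388)),[-.023,.115,.040]),
(T,pt2((108,200)),[.023,-.03,.042]),(T,pt2((108,367)),[-.023,-.03,.042]),
(T,pt2((685,112)),[.042,-.185,0]),(T,pt2((685,428)),[-.042,-.185,0]),
(T,pt2((622,85)),[.042,-.185,.046]),(T,pt2((625,415)),[-.042,-.185,.046]),
(S,ps((110,463)),[.023,.115,.042]),(S,ps((243,222)),[.023,-.03,.042]),
(S,ps((345,70)),[.042,-.185,0]),(S,ps((437,85)),[-.042,-.185,0]),
(S,ps((333,18)),[.042,-.185,.046]),(S,ps((462,40)),[-.042,-.185,.046])]
def res(p,R=None):
    R,o=chuteT(p)
    return np.concatenate([proj(i,R@np.array(c)+o)[0]-u for i,u,c in obs])
s=least_squares(res,[.59,.2,0],loss='soft_l1');print(s.x,np.degrees(s.x[2]));print(res(s.x).reshape(-1,2).round(1).tolist())
np.save("ch.npy",s.x)
R,o=chuteT(s.x)
# prop fit: top-face corners in slot not all visible; downhill top edge and uphill bottom in top/side
def prop(c): 
    return R@np.array(c)+o
for n,im in (("side",S),("top",T)):
    a=im["pixels"][:,:,::-1].copy()
    k=4; a=cv2.resize(a,None,fx=k,fy=k,interpolation=cv2.INTER_CUBIC)
    def poly(P,c):
        q=((proj(im,[R@np.array(x)+o for x in P])+.5)*k).astype(int); cv2.polylines(a,[q.reshape(-1,1,2)],True,c,1)
    for zz,c in ((0,(0,255,0)),(.046,(0,0,255))):
        poly([[-.042,-.185,zz],[.042,-.185,zz],[.042,0,zz],[.024,.06,zz],[.024,.17,zz],[-.024,.17,zz],[-.024,.06,zz],[-.042,0,zz]],c)
    poly([[-.023,-.03,.042],[.023,-.03,.042],[.023,.115,.042],[-.023,.115,.042]],(255,0,0))
    for y in (.0,.01,.02,.03,.04): poly([[-.033,y,.030],[.033,y,.03]],(0,0,0))
    r=(slice(140*k,340*k),slice(140*k,340*k)) if n=="side" else (slice(110*k,260*k),slice(125*k,325*k))
    cv2.imwrite(f"pics/d_{n}.png",cv2.resize(a[r],None,fx=.9 if n=="top" else .74,fy=.9 if n=="top" else .74))
E
python3 fit2.py
```

```text
[ 5.93115391e-01  1.83334759e-01 -2.00047834e-04] -0.011461896575798877
[[-0.3, 0.2], [-0.4, 0.6], [-0.3, 0.2], [-0.2, 0.3], [0.7, 0.5], [1.4, -0.3], [0.6, 0.0], [0.8, -0.0], [-1.7, -0.3], [-0.1, 1.0], [-0.0, 0.7], [9.9, 2.6], [-1.2, -0.0], [-1.0, -0.5]]
```

View pics/d_side.png

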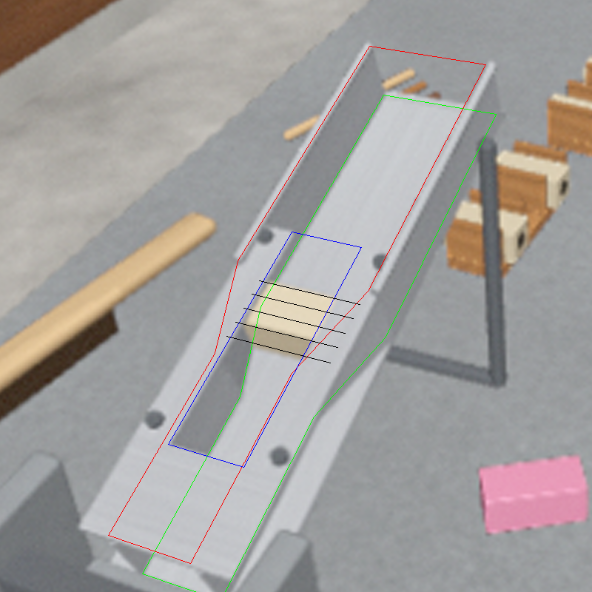

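View pics/d_top.png

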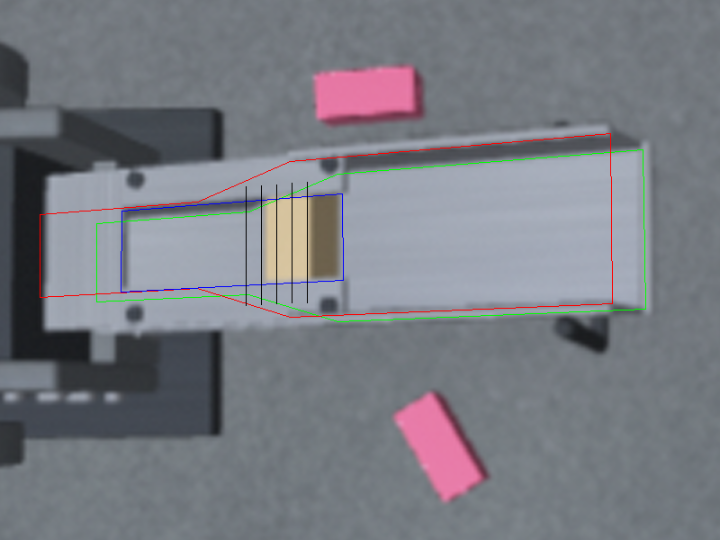

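Fit is good: chute at (0.593, 0.183), yaw about 0, prop centre at chute y of about 0.013. The square props are in the rack nearer the chute, at top (371,177). Its outer props are flat-faced, while the rack at (461,181) holds cylinders. I'll measure the rack next.

```bash
cat > rack.py <<'E'
from h import *
S=get_image("side");T=get_image("top")
tp=lambda x,y:[x/4.4+330-.39,y/4.4+150-.39]
# corners of top faces (z=.042) of two square props, top crop
c0=[tp(*q) for q in ((72,43),(130,43),(126,170),(68,166))]
c1=[tp(*q) for q in ((238,53),(296,55),(292,181),(234,179))]
A=np.array([backz(T,q,.042) for q in c0]);B=np.array([backz(T,q,.042) for q in c1])
print(A.round(4),B.round(4));print(A.mean(0),B.mean(0),(A.mean(0)+B.mean(0))/2)
d=A.mean(0)-B.mean(0);print("sep",np.linalg.norm(d),"yaw of y axis",np.degrees(np.arctan2(d[1],d[0]))-90)
for X in (A,B):
    e=X[0]+X[1]-X[2]-X[3];print("prop yaw",np.degrees(np.arctan2(e[1],e[0])))
# overlay rack model
ctr=(A.mean(0)+B.mean(0))/2;yaw=np.arctan2(d[1],d[0])-np.pi/2
np.save("rack.npy",[ctr[0],ctr[1],yaw])
for n,im in (("side",S),("top",T)):
    k=5;a=cv2.resize(im["pixels"][:,:,::-1].copy(),None,fx=k,fy=k,interpolation=cv2.INTER_CUBIC)
    for z in (.0,.05):
        P=[Rz(yaw)@np.array([x,y,0])+[ctr[0],ctr[1],z] for x,y in ((-.025,-.07),(.025,-.07),(.025,.07),(-.025,.07))]
        cv2.polylines(a,[((proj(im,P)+.5)*k).astype(int).reshape(-1,1,2)],True,(0,255,0),1)
    P=[Rz(yaw)@np.array([x,y,0])+[ctr[0],ctr[1],.012] for x,y in ((-.025,-.018),(.025,-.018),(.025,.018),(-.025,.018))]
    cv2.polylines(a,[((proj(im,P)+.5)*k).astype(int).reshape(-1,1,2)],True,(255,0,0),1)
    r=a[170*k:250*k,280*k:350*k] if n=="side" else a[150*k:205*k,330*k:412*k]
    cv2.imwrite(f"pics/e_{n}.png",r)
for l in ["rack_square_bay","square0_center","square1_center"]: pass
E
python3 rack.py; python3 -c "
import cv2,numpy as np
a=cv2.imread('pics/e_side.png');b=cv2.imread('pics/e_top.png')
h=max(a.shape[0],b.shape[0]);f=lambda x:cv2.copyMakeBorder(x,0,h-x.shape[0],0,0,cv2.BORDER_CONSTANT)
cv2.imwrite('pics/e.png',np.hstack([f(a),f(b)]))"
```

```text
[[ 0.6438 -0.0829  0.042 ]
 [ 0.6432 -0.1133  0.042 ]
 [ 0.5765 -0.1097  0.042 ]
 [ 0.5792 -0.0794  0.042 ]] [[ 0.6369 -0.1698  0.042 ]
 [ 0.6353 -0.2002  0.042 ]
 [ 0.5691 -0.1962  0.042 ]
 [ 0.5707 -0.1659  0.042 ]]
[ 0.61068576 -0.09634834  0.042     ] [ 0.60302326 -0.18303191  0.042     ] [ 0.60685451 -0.13969012  0.042     ]
sep 0.08702158550928418 yaw of y axis -5.051598684986331
prop yaw -3.117430454377657
prop yaw -3.41376439041608
```

View pics/e.png

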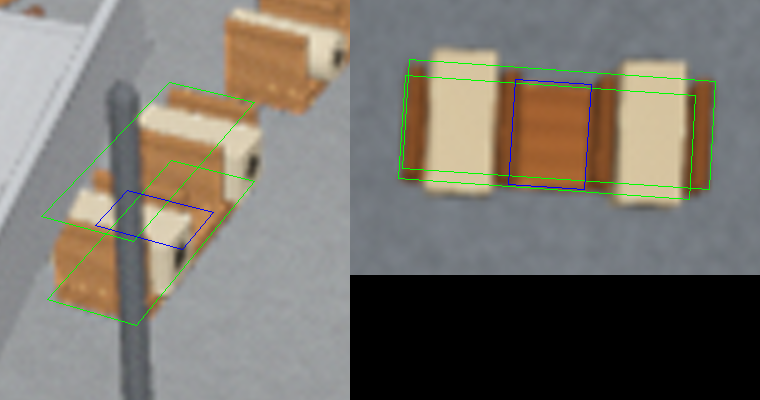

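{"api": "play_rows", "payload": {
  "rows": [
    {"dz":-50,"grip":255},
    {"dz":-110,"grip":255},
    {"dz":-110,"dx":-330,"dy":-310,"turn":-76,"grip":255},
    {"dz":-110,"dx":-330,"dy":-310,"turn":-76,"grip":255},
    {"dz":-110,"dx":-330,"dy":-310,"turn":-76,"grip":255},
    {"dz":-110,"dx":-330,"dy":-310,"turn":-76,"grip":255},
    {"dz":-110,"dx":-330,"dy":-310,"turn":-76,"grip":255},
    {"dz":-110,"dx":-330,"dy":-310,"turn":-76,"grip":255},
    {"dz":-110,"dx":-330,"dy":-310,"turn":-76,"grip":255},
    {"dz":-110,"dx":-330,"dy":-310,"turn":-76,"grip":255}
  ],
  "squeeze": 40
}}

```text
$.rows[0]: bad value
```

The rack overlay matches in the top view: bay centre about (0.607, -0.140), yaw about -4°. The move was refused, so I'll retry with every field filled in.

{"api": "play_rows", "payload": {
  "rows": [
    {"grip":255,"dx":0,"dy":0,"dz":-50,"turn":0},
    {"grip":255,"dx":0,"dy":0,"dz":-110,"turn":0},
    {"grip":255,"dx":-330,"dy":-310,"dz":-110,"turn":-76},
    {"grip":255,"dx":-330,"dy":-310,"dz":-110,"turn":-76},
    {"grip":255,"dx":-330,"dy":-310,"dz":-110,"turn":-76},
    {"grip":255,"dx":-330,"dy":-310,"dz":-110,"turn":-76},
    {"grip":255,"dx":-330,"dy":-310,"dz":-110,"turn":-76},
    {"grip":255,"dx":-330,"dy":-310,"dz":-110,"turn":-76},
    {"grip":255,"dx":-330,"dy":-310,"dz":-110,"turn":-76},
    {"grip":255,"dx":-330,"dy":-310,"dz":-110,"turn":-76}
  ],
  "squeeze": 40
}}

```text
t: 3.05
tcp_pos: [0.3475, -0.2546, 0.3404]
eef_rot: [180.0, -0.0, -6.8]
wrist_force: [1.5, -0.2, -0.0]
grip_width: 0.0003
```

{"api": "play_rows", "payload": {
  "rows": [
    {"grip":255,"dx":170,"dy":-460,"dz":0,"turn":-6.8},
    {"grip":255,"dx":170,"dy":-460,"dz":0,"turn":-6.8},
    {"grip":255,"dx":170,"dy":-460,"dz":0,"turn":-6.8},
    {"grip":255,"dx":170,"dy":-460,"dz":0,"turn":-6.8},
    {"grip":255,"dx":170,"dy":-460,"dz":0,"turn":-6.8},
    {"grip":255,"dx":170,"dy":-460,"dz":0,"turn":-6.8},
    {"grip":255,"dx":170,"dy":-460,"dz":0,"turn":-6.8},
    {"grip":255,"dx":170,"dy":-460,"dz":0,"turn":-6.8},
    {"grip":255,"dx":170,"dy":-460,"dz":0,"turn":-6.8},
    {"grip":255,"dx":170,"dy":-460,"dz":0,"turn":-6.8}
  ]
}}

```text
t: 4.05
tcp_pos: [0.5733, 0.1814, 0.3399]
eef_rot: [-180.0, 0.0, -0.3]
wrist_force: [0.7, -0.7, 1.1]
grip_width: 0.0
```

Run:
```python
from h import *
s=sense();print(s["tcp_pos"],s["eef_rot"],s["t"],s["qpos"])
for n in("wrist","side"):
    im=get_image(n);cv2.imwrite(f"pics/f_{n}.png",im["pixels"][:,:,::-1])
```

```text
[0.5732984  0.18138899 0.33987542] [-1.79969180e+02  1.17819666e-02 -2.83224980e-01] 4.05 [ 13.79953434  22.59300167 -46.19483586  86.76392756  16.45427169
  77.671307   -33.99852684]
```

View pics/f_wrist.png

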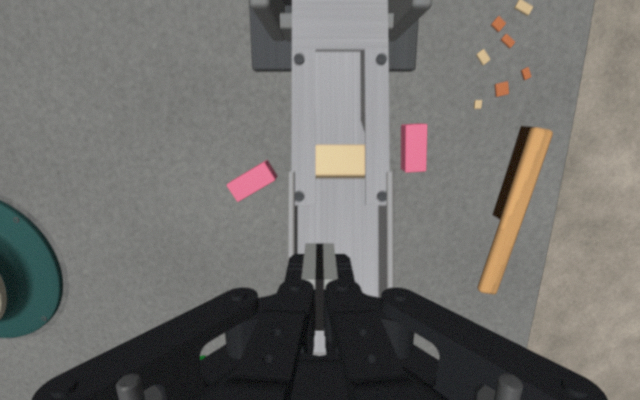

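View pics/f_side.png

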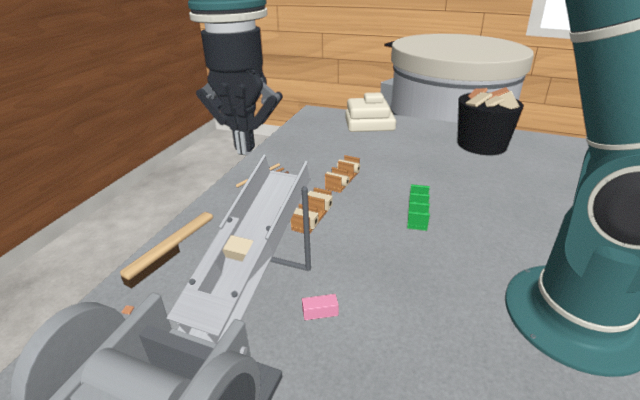

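Run:
```python
from h import *
im=get_image("wrist");s=sense()
R=np.array(im["R"]);print(-R.T@im["t"]-s["tcp_pos"])
ch=np.load("ch.npy");Rc,o=chuteT(ch)
print("slot mid px",proj(im,[Rc@np.array(c)+o for c in ([0,.115,.042],[.023,.115,.042],[-.023,.115,.042],[.023,.028,.042],[-.023,.028,.042],[0,.013,.03],[0,.028,.03],[0,-.002,.03])]).round(0).tolist())
```

```text
[0.00059556 0.07261924 0.14223991]
slot mid px [[341.0, 55.0], [366.0, 55.0], [317.0, 55.0], [367.0, 147.0], [317.0, 147.0], [341.0, 165.0], [341.0, 150.0], [341.0, 181.0]]
```

```bash
python3 -c "
import cv2
a=cv2.imread('pics/f_wrist.png')[30:220,270:410];cv2.imwrite('pics/f_crop.png',cv2.resize(a,None,fx=3,fy=3))"
```

```text
(no output)
```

View pics/f_crop.png

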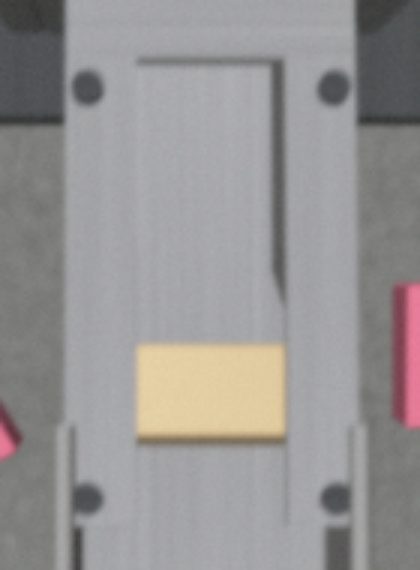

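{"api": "play_rows", "payload": {
  "rows": [
    {"grip":255,"dx":20,"dy":-83,"dz":0,"turn":-0.3},
    {"grip":255,"dx":20,"dy":-83,"dz":0,"turn":-0.3},
    {"grip":255,"dx":20,"dy":-83,"dz":0,"turn":-0.3},
    {"grip":255,"dx":20,"dy":-83,"dz":50,"turn":-0.3},
    {"grip":255,"dx":20,"dy":-83,"dz":100,"turn":-0.3},
    {"grip":255,"dx":20,"dy":-83,"dz":135,"turn":-0.3},
    {"grip":255,"dx":20,"dy":-83,"dz":150,"turn":-0.3}
  ]
}}

```text
t: 4.9
tcp_pos: [0.5922, 0.2594, 0.1872]
eef_rot: [179.9, 0.2, -0.1]
wrist_force: [0.0, -0.3, 0.2]
grip_width: -0.0002
```

Run:
```python
from h import *
s=sense();print(s["tcp_pos"],s["eef_rot"],s["t"],s["wrist_force"])
A=[]
for n,c in(("top",(slice(120,240),slice(120,260))),("side",(slice(180,320),slice(160,300)))):
    im=get_image(n);A.append(cv2.resize(im["pixels"][c][:,:,::-1],(400,380)))
cv2.imwrite(f"pics/g.png",np.hstack(A))
```

```text
[0.59220494 0.25936126 0.18717332] [ 1.79872274e+02  1.83272757e-01 -8.83879287e-02] 4.9 [ 0.01634245 -0.28253909  0.15918072]
```

View pics/g.png

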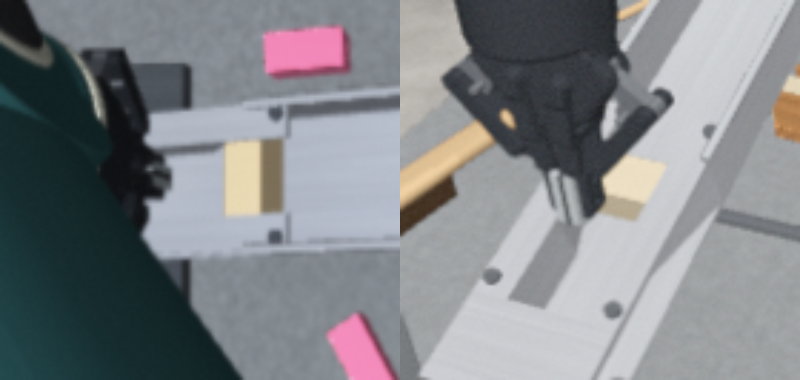

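The side view shows the fingers above the open slot, downhill of the prop. Now I'll go in.

{"api": "play_rows", "payload": {
  "rows": [
    {"grip":255,"dx":0,"dy":0,"dz":15,"turn":0},
    {"grip":255,"dx":0,"dy":0,"dz":36,"turn":0},
    {"grip":255,"dx":0,"dy":0,"dz":36,"turn":0},
    {"grip":255,"dx":0,"dy":0,"dz":36,"turn":0}
  ]
}}

```text
t: 5.4
tcp_pos: [0.5935, 0.262, 0.1554]
eef_rot: [-180.0, -0.1, -0.0]
wrist_force: [-0.4, 0.3, 0.0]
grip_width: 0.0005
```

Run:
```python
from h import *
s=sense();print(s["tcp_pos"],s["eef_rot"],s["t"],s["wrist_force"])
im=get_image("side");cv2.imwrite("pics/g2.png",cv2.resize(im["pixels"][160:330,150:320,::-1],None,fx=3.5,fy=3.5))
```

```text
[0.59347061 0.26203267 0.15541124] [-1.79967198e+02 -5.89545686e-02 -1.09268469e-02] 5.4 [-0.42713772  0.25091888  0.04486813]
```

View pics/g2.png

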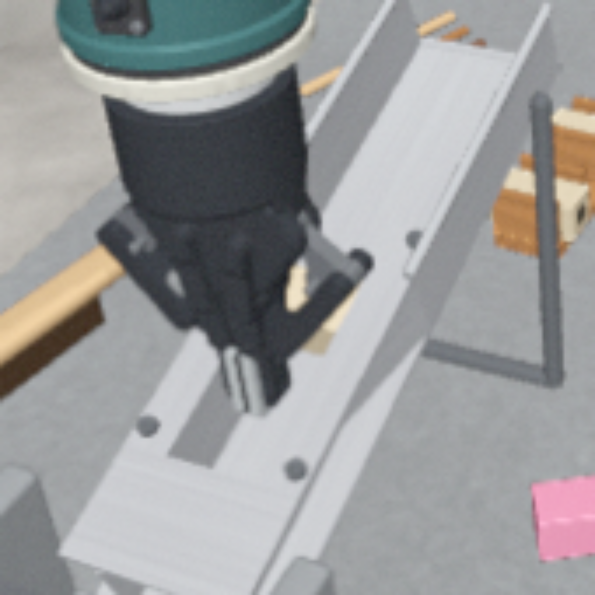

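{"api": "play_rows", "payload": {
  "rows": [
    {"grip":255,"dx":0,"dy":12,"dz":0,"turn":0},
    {"grip":255,"dx":0,"dy":24,"dz":0,"turn":0},
    {"grip":255,"dx":0,"dy":32,"dz":0,"turn":0},
    {"grip":255,"dx":0,"dy":38,"dz":-1,"turn":0},
    {"grip":255,"dx":0,"dy":44,"dz":-3,"turn":0},
    {"grip":255,"dx":0,"dy":50,"dz":-5,"turn":0},
    {"grip":255,"dx":0,"dy":56,"dz":-7,"turn":0},
    {"grip":255,"dx":0,"dy":56,"dz":-7,"turn":0}
  ]
}}

```text
t: 6.25
tcp_pos: [0.5933, 0.2048, 0.1615]
eef_rot: [180.0, -0.0, -0.1]
wrist_force: [0.4, -0.2, 0.7]
grip_width: -0.0003
```

```bash
cat > look.py <<'E'
from h import *
import sys
s=sense();print(s["tcp_pos"],s["eef_rot"],s["t"],s["wrist_force"],s["grip_width"])
A=[]
for n,c in(("top",(slice(120,240),slice(150,290))),("side",(slice(150,290),slice(180,320)))):
    im=get_image(n);A.append(cv2.resize(im["pixels"][c][:,:,::-1],(400,380),interpolation=cv2.INTER_CUBIC))
cv2.imwrite(sys.argv[1],np.hstack(A))
E
python3 look.py pics/i1.png
```

```text
[0.59329634 0.20480017 0.16147101] [ 1.79987503e+02 -2.08036134e-02 -6.73756463e-02] 6.25 [ 0.39382863 -0.1898719   0.69863556] -0.00025291833969389365
```

View pics/i1.png

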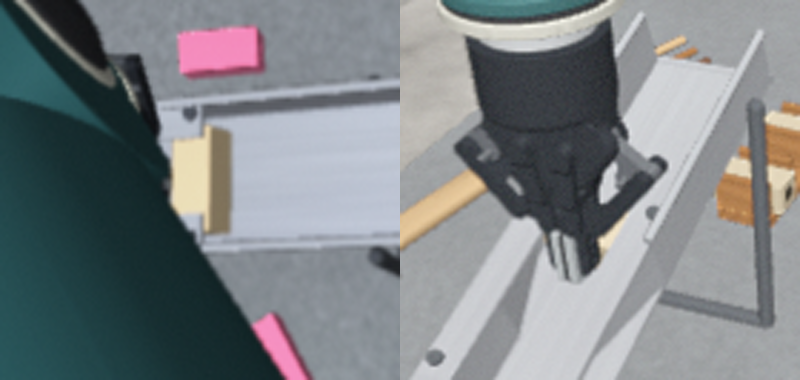

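The prop slides straight and flat, about 25 mm so far. I'll continue.

{"api": "play_rows", "payload": {
  "rows": [
    {"grip":255,"dx":0,"dy":8,"dz":-2,"turn":0},
    {"grip":255,"dx":0,"dy":16,"dz":-4,"turn":0},
    {"grip":255,"dx":0,"dy":24,"dz":-6,"turn":0},
    {"grip":255,"dx":0,"dy":32,"dz":-8,"turn":0},
    {"grip":255,"dx":0,"dy":40,"dz":-11,"turn":0},
    {"grip":255,"dx":0,"dy":48,"dz":-13,"turn":0},
    {"grip":255,"dx":0,"dy":56,"dz":-15,"turn":0},
    {"grip":255,"dx":0,"dy":63,"dz":-17,"turn":0},
    {"grip":255,"dx":0,"dy":70,"dz":-19,"turn":0},
    {"grip":255,"dx":0,"dy":70,"dz":-19,"turn":0}
  ]
}}

```text
t: 7.35
tcp_pos: [0.5935, 0.1355, 0.1811]
eef_rot: [-179.9, -0.1, -0.0]
wrist_force: [0.4, 4.3, 3.8]
grip_width: -0.0002
```

```bash
python3 look.py pics/i2.png
```

```text
[0.59350424 0.1355026  0.18112509] [-1.79937947e+02 -9.05230999e-02 -2.87976990e-02] 7.35 [0.4341612  4.27828151 3.79729448] -0.00021334880791088062
```

View pics/i2.png

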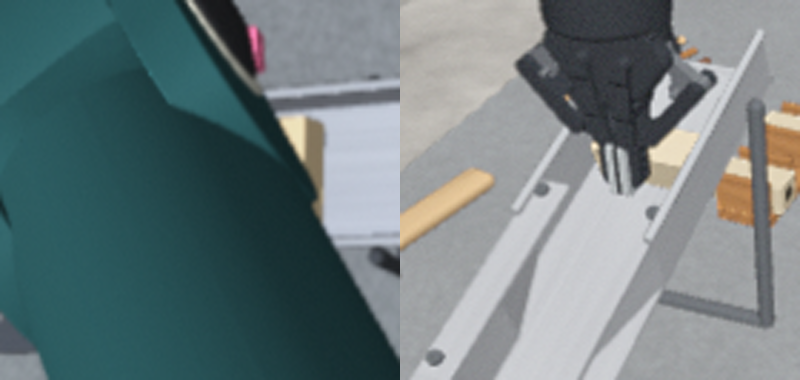

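{"api": "play_rows", "payload": {
  "rows": [
    {"grip":255,"dx":0,"dy":-8,"dz":1,"turn":0},
    {"grip":255,"dx":0,"dy":-8,"dz":-20,"turn":0},
    {"grip":255,"dx":0,"dy":-8,"dz":-70,"turn":0},
    {"grip":130,"dx":0,"dy":-8,"dz":-120,"turn":0},
    {"grip":130,"dx":0,"dy":-8,"dz":-130,"turn":0},
    {"grip":130,"dx":0,"dy":-8,"dz":-130,"turn":0}
  ]
}}

```text
t: 8.05
tcp_pos: [0.5935, 0.1439, 0.3117]
eef_rot: [180.0, -0.1, -0.0]
wrist_force: [0.5, 0.1, -0.6]
grip_width: 0.0414
```

```bash
python3 look.py pics/i3.png
python3 - <<'E'
from h import *
s=sense();print(s["qpos"])
im=get_image("wrist");cv2.imwrite("pics/i3w.png",im["pixels"][:,:,::-1])
for n in("top","side","wrist"):print(n,[(p["point"],round(p["conf"],2)) for p in place_of("prop_center",n)])
E
```

```text
[0.5934739  0.14387305 0.31174772] [ 1.79985485e+02 -1.43688002e-01 -3.04616389e-02] 8.05 [ 0.5267005   0.07819855 -0.60549803] 0.04135824833563782
[ 17.28334119  24.95739352 -46.23653991  88.02791067  18.39554127
  74.99457237 -31.12007594]
top [([173.1, 250.4], 0.82), ([138.2, 226.5], 0.79)]
side [([307.6, 322.1], 0.87), ([205.8, 268.0], 0.7)]
wrist [([158.5, 228.7], 0.81), ([240.7, 317.8], 0.79), ([119.0, 405.1], 0.64)]
```

View pics/i3.png

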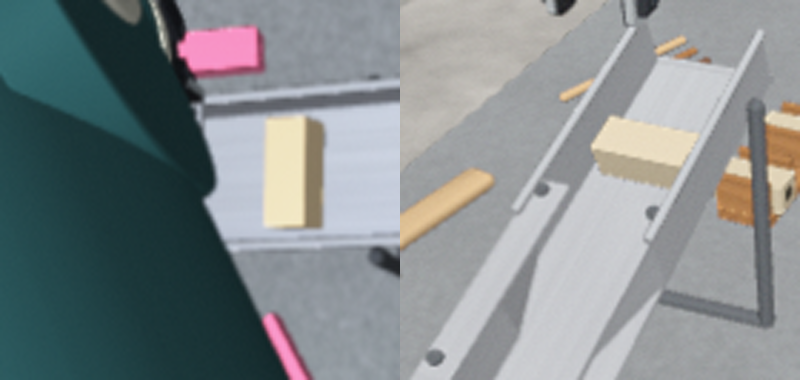

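View pics/i3w.png

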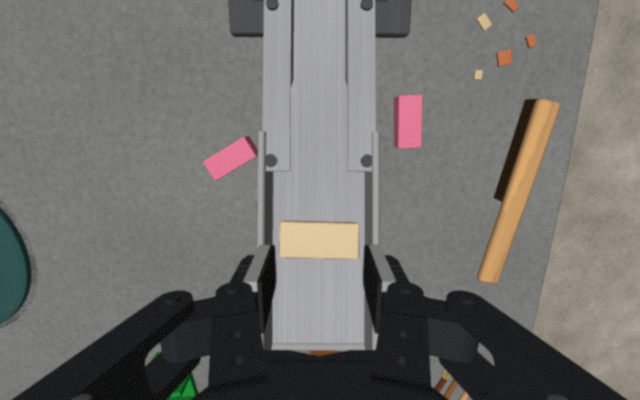

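Run:
```python
from h import *
Rc,o=chuteT(np.load("ch.npy"));n=Rc[:,2]
def onplane(im,px,h):
    a=backz(im,px,0.);b=backz(im,px,.5);d=b-a;p=o+n*h
    X=a+d*((p-a)@n)/(d@n);return Rc.T@(X-o),X
T=get_image("top");W=get_image("wrist")
for q in((265,117),(305,117),(307,228),(265,228)):
    r=onplane(T,[q[0]/2.857+150-.3,q[1]/3.167+120-.3],.03);print("T",r[0].round(4),r[1].round(4))
for q in((281,221),(358,222),(358,258),(280,258)): 
    r=onplane(W,q,.03);print("W",r[0].round(4),r[1].round(4))
```

```text
T [ 0.0347 -0.0725  0.03  ] [0.6278 0.1229 0.2001]
T [ 0.0325 -0.1023  0.03  ] [0.6256 0.0945 0.2089]
T [-0.0337 -0.1031  0.03  ] [0.5594 0.0937 0.2091]
T [-0.0324 -0.0721  0.03  ] [0.5607 0.1234 0.2   ]
W [-0.0322 -0.0689  0.03  ] [0.5609 0.1264 0.199 ]
W [ 0.0314 -0.0697  0.03  ] [0.6245 0.1256 0.1993]
W [ 0.0314 -0.0994  0.03  ] [0.6245 0.0973 0.208 ]
W [-0.033  -0.0994  0.03  ] [0.5601 0.0972 0.208 ]
```

{"api": "play_rows", "payload": {
  "rows": [
    {"grip":75,"dx":0,"dy":37,"dz":0,"turn":90},
    {"grip":75,"dx":0,"dy":37,"dz":0,"turn":90},
    {"grip":75,"dx":0,"dy":37,"dz":0,"turn":90},
    {"grip":75,"dx":0,"dy":37,"dz":0,"turn":90},
    {"grip":75,"dx":0,"dy":37,"dz":0,"turn":90},
    {"grip":75,"dx":0,"dy":37,"dz":0,"turn":90},
    {"grip":75,"dx":0,"dy":37,"dz":0,"turn":90},
    {"grip":75,"dx":0,"dy":37,"dz":0,"turn":90},
    {"grip":75,"dx":0,"dy":37,"dz":0,"turn":90},
    {"grip":75,"dx":0,"dy":37,"dz":0,"turn":90}
  ],
  "squeeze": 30
}}

```text
t: 9.45
tcp_pos: [0.5929, 0.1068, 0.3097]
eef_rot: [180.0, 0.0, -86.3]
wrist_force: [-0.5, 0.5, -0.5]
grip_width: 0.0603
```

{"api": "play_rows", "payload": {
  "rows": [
    {"grip":75,"dx":0,"dy":0,"dz":0,"turn":5},
    {"grip":75,"dx":0,"dy":0,"dz":0,"turn":5}
  ]
}}

```text
t: 9.65
tcp_pos: [0.5929, 0.1069, 0.3098]
eef_rot: [180.0, -0.0, -91.0]
wrist_force: [-1.0, -0.8, 0.7]
grip_width: 0.0604
```

```bash
python3 look.py pics/j1.png
python3 - <<'E'
from h import *
s=sense();print(s["qpos"])
im=get_image("wrist");cv2.imwrite("pics/j1w.png",im["pixels"][:,:,::-1])
E
```

```text
[0.59289792 0.10691683 0.30984816] [ 1.79974431e+02 -7.61604701e-03 -9.10263386e+01] 9.65 [-0.97629184 -0.81321649  0.73999671] 0.06041283441451753
[   9.14002325   20.3912731   -29.10201675   89.47537886   10.21174784
   72.8113738  -112.22830293]
```

View pics/j1w.png

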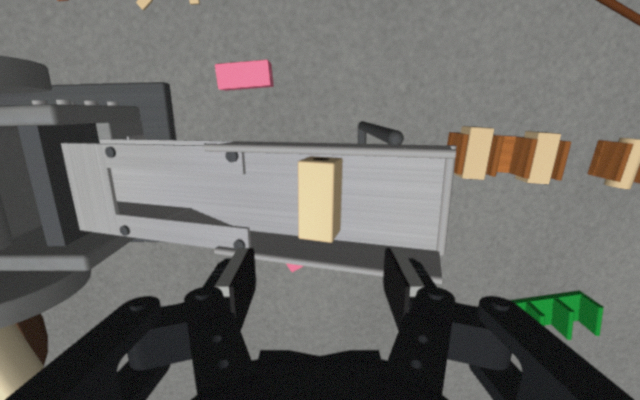

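{"api": "play_rows", "payload": {
  "rows": [
    {"grip":75,"dx":1,"dy":0,"dz":40,"turn":-1},
    {"grip":75,"dx":1,"dy":0,"dz":80,"turn":-1},
    {"grip":75,"dx":1,"dy":0,"dz":105,"turn":-1},
    {"grip":75,"dx":1,"dy":0,"dz":115,"turn":-1},
    {"grip":75,"dx":1,"dy":0,"dz":120,"turn":-1},
    {"grip":75,"dx":1,"dy":0,"dz":121,"turn":-1},
    {"grip":75,"dx":1,"dy":0,"dz":121,"turn":-1}
  ]
}}

```text
t: 10.5
tcp_pos: [0.5936, 0.106, 0.1902]
eef_rot: [-179.9, 0.0, -89.9]
wrist_force: [-0.2, -0.3, -0.7]
grip_width: 0.0606
```

```bash
python3 look.py pics/j2.png
```

```text
[0.59355078 0.1059951  0.19024927] [-1.79913990e+02  1.88443446e-02 -8.99274964e+01] 10.5 [-0.16536714 -0.27988976 -0.68161277] 0.06057471478990533
```

View pics/j2.png

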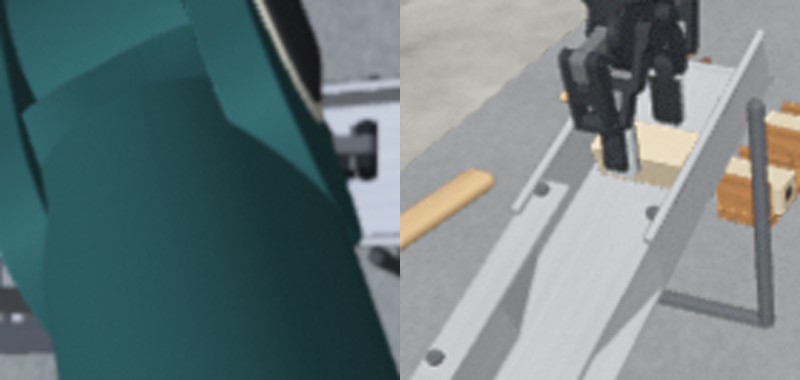

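{"api": "play_rows", "payload": {
  "rows": [
    {"grip":120,"dx":0,"dy":0,"dz":1,"turn":0},
    {"grip":150,"dx":0,"dy":0,"dz":1,"turn":0},
    {"grip":170,"dx":0,"dy":0,"dz":1,"turn":0},
    {"grip":200,"dx":0,"dy":0,"dz":1,"turn":0},
    {"grip":200,"dx":0,"dy":0,"dz":1,"turn":0},
    {"grip":200,"dx":0,"dy":0,"dz":1,"turn":0},
    {"grip":200,"dx":0,"dy":0,"dz":1,"turn":0}
  ]
}}

```text
t: 11.3
tcp_pos: [0.5932, 0.1065, 0.1888]
eef_rot: [-180.0, 0.0, -89.9]
wrist_force: [-1.3, 2.4, 6.2]
grip_width: 0.0325
```

```bash
python3 look.py pics/j3.png
```

```text
[0.59319903 0.10650011 0.18879645] [-1.79951624e+02  4.53491098e-02 -8.99241342e+01] 11.3 [-1.32330767  2.37145012  6.21231759] 0.03246623380614583
```

View pics/j3.png

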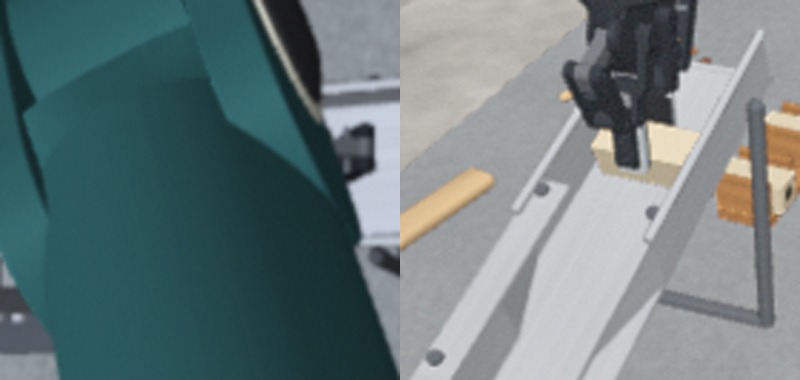

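{"api": "play_rows", "payload": {
  "rows": [
    {"grip":215,"dx":0,"dy":0,"dz":-2,"turn":0},
    {"grip":215,"dx":0,"dy":0,"dz":-4,"turn":0},
    {"grip":215,"dx":0,"dy":0,"dz":-7,"turn":0},
    {"grip":215,"dx":0,"dy":0,"dz":-10,"turn":0},
    {"grip":215,"dx":0,"dy":0,"dz":-10,"turn":0}
  ],
  "squeeze": 45
}}

```text
t: 11.9
tcp_pos: [0.5932, 0.1058, 0.1986]
eef_rot: [-180.0, 0.0, -90.0]
wrist_force: [0.5, -0.7, -1.3]
grip_width: 0.0315
```

```bash
python3 look.py pics/j4.png
```

```text
[0.59318009 0.10580752 0.19858605] [-1.79970623e+02  5.76179942e-03 -8.99537042e+01] 11.9 [ 0.4990968  -0.73776537 -1.27312144] 0.031482491906264454
```

View pics/j4.png

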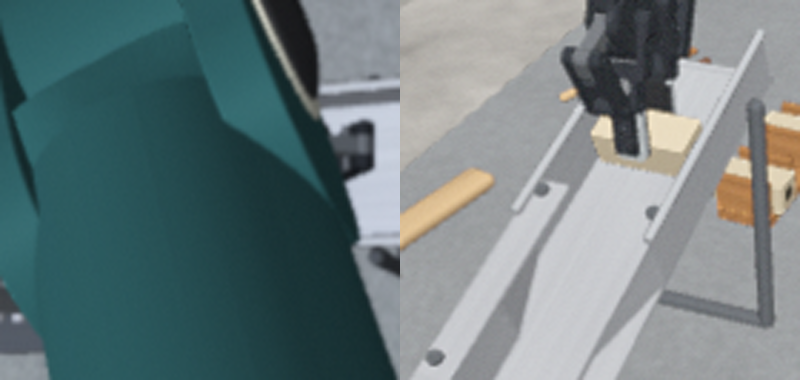

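{"api": "play_rows", "payload": {
  "rows": [
    {"grip":215,"dx":0,"dy":0,"dz":-30,"turn":0},
    {"grip":215,"dx":0,"dy":0,"dz":-60,"turn":0},
    {"grip":215,"dx":0,"dy":0,"dz":-90,"turn":0},
    {"grip":215,"dx":0,"dy":0,"dz":-110,"turn":0},
    {"grip":215,"dx":15,"dy":15,"dz":-110,"turn":0},
    {"grip":215,"dx":40,"dy":40,"dz":-110,"turn":0},
    {"grip":215,"dx":70,"dy":70,"dz":-110,"turn":0},
    {"grip":215,"dx":100,"dy":100,"dz":-110,"turn":0},
    {"grip":215,"dx":125,"dy":125,"dz":-110,"turn":0},
    {"grip":215,"dx":135,"dy":133,"dz":-110,"turn":0}
  ]
}}

```text
t: 13.0
tcp_pos: [0.4581, -0.0316, 0.3082]
eef_rot: [180.0, -0.1, -90.1]
wrist_force: [-0.1, -0.3, -1.3]
grip_width: 0.0317
```

Run:
```python
from h import *
s=sense();print(s["tcp_pos"],s["eef_rot"],s["qpos"],s["wrist_force"],s["grip_width"])
A=[]
for n in("top","side"):
    im=get_image(n);A.append(cv2.resize(im["pixels"][60:360,150:550][:,:,::-1],(400,300)))
cv2.imwrite("pics/k1.png",np.hstack(A))
im=get_image("side");cv2.imwrite("pics/k2.png",cv2.resize(im["pixels"][120:240,280:440][:,:,::-1],None,fx=4,fy=4,interpolation=cv2.INTER_CUBIC))
```

```text
[ 0.45809773 -0.03162114  0.30823185] [ 1.79993904e+02 -6.58048151e-02 -9.01089664e+01] [ 24.9601067    3.47425793 -25.83767847 108.55022159   1.6991345
  68.33793571 -91.57277865] [-0.07550834 -0.26994204 -1.29256197] 0.031683338086887614
```

View pics/k1.png

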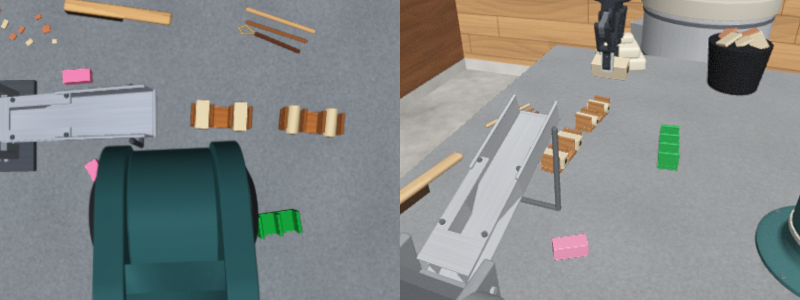

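View pics/k2.png

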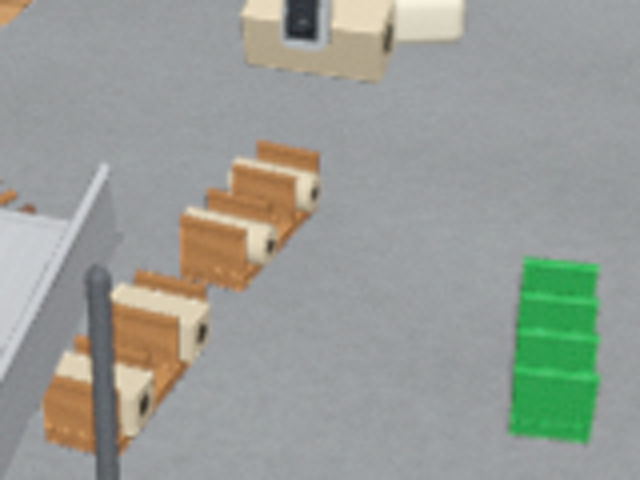

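{"api": "play_rows", "payload": {
  "rows": [
    {"grip":215,"dx":0,"dy":0,"dz":45,"turn":0},
    {"grip":215,"dx":0,"dy":0,"dz":90,"turn":0},
    {"grip":215,"dx":0,"dy":0,"dz":135,"turn":0},
    {"grip":215,"dx":0,"dy":0,"dz":180,"turn":0},
    {"grip":215,"dx":0,"dy":0,"dz":225,"turn":0},
    {"grip":215,"dx":0,"dy":0,"dz":260,"turn":0},
    {"grip":215,"dx":0,"dy":0,"dz":280,"turn":0},
    {"grip":215,"dx":0,"dy":0,"dz":288,"turn":0},
    {"grip":215,"dx":0,"dy":0,"dz":290,"turn":0},
    {"grip":215,"dx":0,"dy":0,"dz":290,"turn":0}
  ]
}}

```text
t: 14.15
tcp_pos: [0.4608, -0.0288, 0.0186]
eef_rot: [-180.0, 0.0, -89.9]
wrist_force: [0.2, -0.3, -1.7]
grip_width: 0.0315
```

Run:
```python
from h import *
s=sense();print(s["tcp_pos"],s["wrist_force"],s["grip_width"])
im=get_image("side");cv2.imwrite("pics/k3.png",cv2.resize(im["pixels"][130:270,280:440][:,:,::-1],None,fx=4,fy=4,interpolation=cv2.INTER_CUBIC))
```

```text
[ 0.46083025 -0.02876786  0.01863974] [ 0.1926511  -0.29055288 -1.67493505] 0.03145568744833096
```

View pics/k3.png

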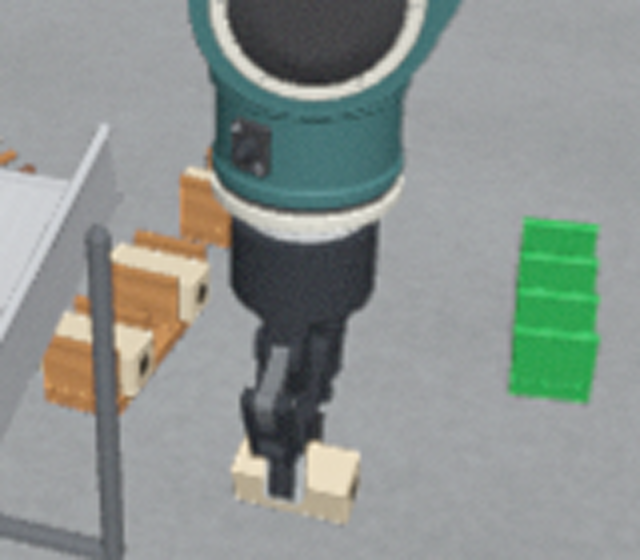

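{"api": "play_rows", "payload": {
  "rows": [
    {"grip":215,"dx":0,"dy":0,"dz":2,"turn":0},
    {"grip":215,"dx":0,"dy":0,"dz":4,"turn":0},
    {"grip":215,"dx":0,"dy":0,"dz":6,"turn":0},
    {"grip":215,"dx":0,"dy":0,"dz":6,"turn":0}
  ]
}}

```text
t: 14.6
tcp_pos: [0.4617, -0.0298, 0.0133]
eef_rot: [-179.8, -0.0, -90.0]
wrist_force: [3.7, -3.6, 5.9]
grip_width: 0.0302
```

{"api": "play_rows", "payload": {
  "rows": [
    {"grip":215,"dx":0,"dy":0,"dz":1,"turn":0},
    {"grip":215,"dx":0,"dy":0,"dz":1,"turn":0}
  ]
}}

```text
t: 14.8
tcp_pos: [0.4618, -0.0297, 0.0124]
eef_rot: [-179.8, -0.0, -90.0]
wrist_force: [2.1, -1.6, 10.9]
grip_width: 0.0298
```

Run:
```python
from h import *
s=sense();print(s["tcp_pos"],s["wrist_force"],s["grip_width"])
im=get_image("side");cv2.imwrite("pics/k4.png",cv2.resize(im["pixels"][210:280,310:390][:,:,::-1],None,fx=7,fy=7,interpolation=cv2.INTER_CUBIC))
```

```text
[ 0.46177918 -0.02967227  0.0124436 ] [ 2.05257405 -1.64961847 10.94996052] 0.0297549640289224
```

View pics/k4.png

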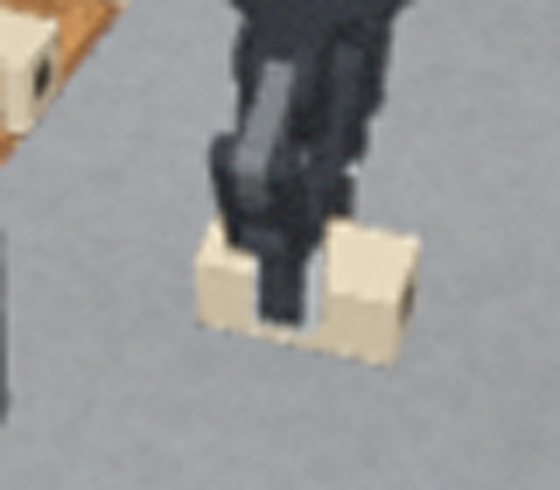

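{"api": "play_rows", "payload": {
  "rows": [
    {"grip":150,"dx":0,"dy":0,"dz":0,"turn":0},
    {"grip":100,"dx":0,"dy":0,"dz":0,"turn":0},
    {"grip":100,"dx":0,"dy":0,"dz":0,"turn":0},
    {"grip":100,"dx":0,"dy":0,"dz":0,"turn":0},
    {"grip":100,"dx":0,"dy":0,"dz":-20,"turn":0},
    {"grip":100,"dx":0,"dy":0,"dz":-60,"turn":0},
    {"grip":0,"dx":0,"dy":0,"dz":-110,"turn":0},
    {"grip":0,"dx":0,"dy":0,"dz":-160,"turn":-8},
    {"grip":0,"dx":0,"dy":0,"dz":-200,"turn":-16},
    {"grip":0,"dx":0,"dy":0,"dz":-240,"turn":-24}
  ]
}}

```text
t: 15.85
tcp_pos: [0.4598, -0.0292, 0.2531]
eef_rot: [-180.0, -0.0, -65.6]
wrist_force: [0.7, -0.1, -0.3]
grip_width: 0.0858
```

{"api": "play_rows", "payload": {
  "rows": [
    {"grip":0,"dx":0,"dy":0,"dz":0,"turn":-8},
    {"grip":0,"dx":0,"dy":0,"dz":0,"turn":-16},
    {"grip":0,"dx":0,"dy":0,"dz":0,"turn":-24},
    {"grip":0,"dx":0,"dy":0,"dz":0,"turn":-32},
    {"grip":0,"dx":0,"dy":0,"dz":0,"turn":-40},
    {"grip":0,"dx":0,"dy":0,"dz":0,"turn":-48},
    {"grip":0,"dx":0,"dy":0,"dz":0,"turn":-56},
    {"grip":0,"dx":0,"dy":0,"dz":0,"turn":-64},
    {"grip":0,"dx":0,"dy":0,"dz":0,"turn":-66},
    {"grip":0,"dx":0,"dy":0,"dz":0,"turn":-66}
  ]
}}

```text
t: 16.85
tcp_pos: [0.46, -0.0293, 0.251]
eef_rot: [-180.0, 0.0, 0.1]
wrist_force: [-0.1, -0.5, 0.5]
grip_width: 0.0856
```

Run:
```python
from h import *
s=sense();print(s["tcp_pos"],s["eef_rot"],s["qpos"],s["grip_width"],s["t"])
im=get_image("side");cv2.imwrite("pics/l1.png",cv2.resize(im["pixels"][210:280,310:390][:,:,::-1],None,fx=6,fy=6,interpolation=cv2.INTER_CUBIC))
im=get_image("wrist");cv2.imwrite("pics/l2.png",im["pixels"][:,:,::-1])
```

```text
[ 0.45995743 -0.02934157  0.25103217] [-1.79997457e+02  1.63778572e-02  7.79313527e-02] [ 34.59157233   7.97888959 -37.52937836 112.49943276   5.52890123
  61.28681579  -5.25491472] 0.08559811994737242 16.85
```

View pics/l1.png

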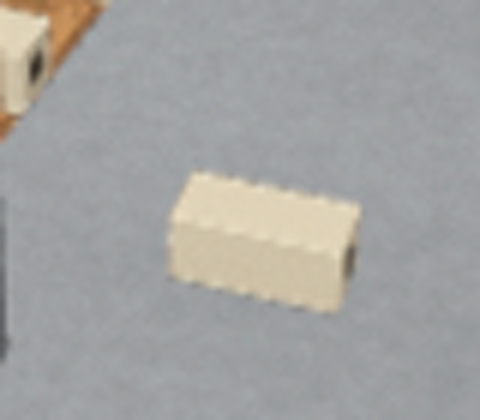

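View pics/l2.png

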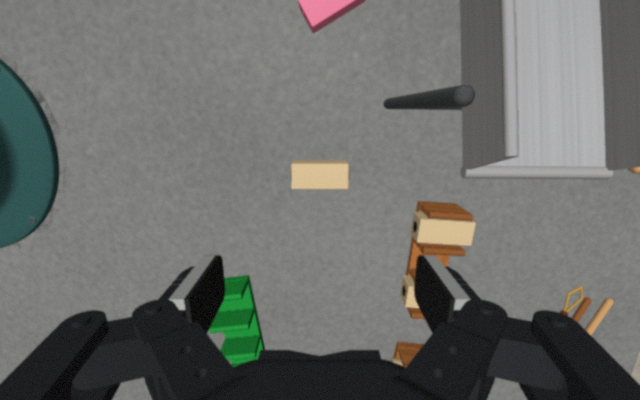

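Run:
```python
from h import *
s=sense();W=get_image("wrist")
a=W["pixels"][:,:,::-1]
cv2.imwrite("pics/l3.png",cv2.resize(a[145:205,270:370],None,fx=7,fy=7,interpolation=cv2.INTER_CUBIC))
m=cut_out("prop_center","wrist")
for d in m[:3]: print(d["bbox"],d["conf"])
hsv=cv2.cvtColor(a[140:205,270:370],cv2.COLOR_BGR2HSV);mk=(hsv[...,1]>60).astype(np.uint8)
c=max(cv2.findContours(mk,0,1)[0],key=cv2.contourArea);r=cv2.minAreaRect(c);print(r)
ctr=np.array(r[0])+[270,140];print(ctr,backz(W,ctr,.03),s["tcp_pos"],s["eef_rot"])
for p in cv2.boxPoints(r): print(backz(W,p+[270,140],.03).round(4))
```

```text
[292.1, 0.0, 362.9, 31.7] 0.92
[289.0, 163.4, 347.5, 189.7] 0.77
((49.49999237060547, 33.999996185302734), (56.99999237060547, 27.999996185302734), -0.0)
[319.49999237 173.99999619] [ 0.46015499 -0.02846907  0.03      ] [ 0.4600286  -0.0292967   0.25108066] [-1.79995770e+02  8.35143107e-03 -4.23304996e-02]
[ 0.4272 -0.0448  0.03  ]
[ 0.428  -0.0124  0.03  ]
[ 0.4923 -0.0125  0.03  ]
[ 0.4931 -0.0449  0.03  ]
```

View pics/l3.png

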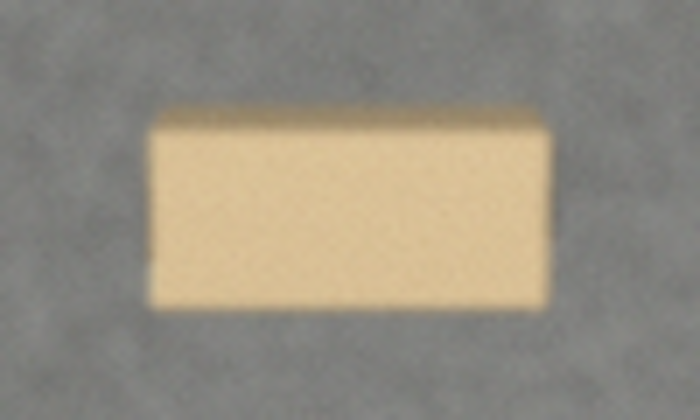

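The prop lies flat on the bench, centred at (0.460, -0.030) and square to the jaws. I'll descend to take it by its ends.

{"api": "play_rows", "payload": {
  "rows": [
    {"grip":0,"dx":0,"dy":0.5,"dz":45,"turn":0},
    {"grip":0,"dx":0,"dy":0.5,"dz":90,"turn":0},
    {"grip":0,"dx":0,"dy":0.5,"dz":135,"turn":0},
    {"grip":0,"dx":0,"dy":0.5,"dz":175,"turn":0},
    {"grip":0,"dx":0,"dy":0.5,"dz":195,"turn":0},
    {"grip":0,"dx":0,"dy":0.5,"dz":205,"turn":0},
    {"grip":0,"dx":0,"dy":0.5,"dz":205,"turn":0}
  ]
}}

```text
t: 17.75
tcp_pos: [0.4598, -0.0296, 0.0455]
eef_rot: [-180.0, 0.1, 0.0]
wrist_force: [0.5, 0.2, -0.3]
grip_width: 0.0853
```

Run:
```python
from h import *
s=sense();print(s["tcp_pos"],s["eef_rot"],s["wrist_force"])
W=get_image("wrist");im=get_image("side")
cv2.imwrite("pics/l4.png",np.hstack([cv2.resize(W["pixels"][200:,150:490],(400,236)),cv2.resize(im["pixels"][180:280,280:420],(331,236))])[:,:,::-1])
```

```text
[ 0.45977043 -0.02957644  0.04552679] [-1.79975851e+02  8.40238299e-02  4.49664349e-02] [ 0.48993378  0.21468157 -0.29965871]
```

View pics/l4.png

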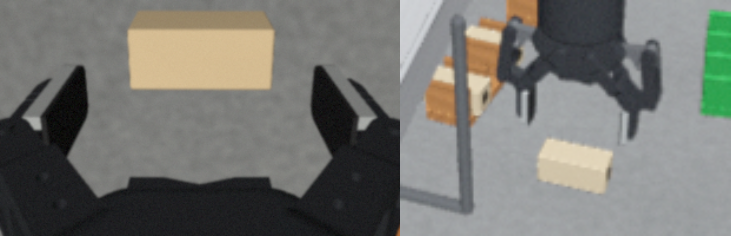

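{"api": "play_rows", "payload": {
  "rows": [
    {"grip":0,"dx":0,"dy":0,"dz":15,"turn":0},
    {"grip":0,"dx":0,"dy":0,"dz":30,"turn":0},
    {"grip":0,"dx":0,"dy":0,"dz":38,"turn":0},
    {"grip":0,"dx":0,"dy":0,"dz":42,"turn":0},
    {"grip":0,"dx":0,"dy":0,"dz":42,"turn":0},
    {"grip":40,"dx":0,"dy":0,"dz":42,"turn":0},
    {"grip":70,"dx":0,"dy":0,"dz":42,"turn":0},
    {"grip":90,"dx":0,"dy":0,"dz":42,"turn":0},
    {"grip":90,"dx":0,"dy":0,"dz":42,"turn":0},
    {"grip":90,"dx":0,"dy":0,"dz":42,"turn":0}
  ],
  "squeeze": 50
}}

```text
t: 18.85
tcp_pos: [0.4605, -0.0298, 0.005]
eef_rot: [180.0, -0.1, 0.0]
wrist_force: [-3.3, -0.4, 13.1]
grip_width: 0.0653
```

{"api": "play_rows", "payload": {
  "rows": [
    {"grip":90,"dx":0,"dy":0,"dz":-5,"turn":0},
    {"grip":90,"dx":0,"dy":0,"dz":-20,"turn":0},
    {"grip":90,"dx":0,"dy":0,"dz":-50,"turn":0},
    {"grip":90,"dx":0,"dy":0,"dz":-90,"turn":0},
    {"grip":90,"dx":0,"dy":0,"dz":-130,"turn":0},
    {"grip":90,"dx":0,"dy":0,"dz":-170,"turn":0},
    {"grip":90,"dx":0,"dy":0,"dz":-210,"turn":0},
    {"grip":90,"dx":0,"dy":0,"dz":-240,"turn":0},
    {"grip":90,"dx":0,"dy":0,"dz":-250,"turn":0},
    {"grip":90,"dx":0,"dy":0,"dz":-250,"turn":0}
  ]
}}

```text
t: 19.85
tcp_pos: [0.4604, -0.0299, 0.2552]
eef_rot: [179.9, -0.1, 0.0]
wrist_force: [-0.3, -0.1, -1.5]
grip_width: 0.0654
```

{"api": "play_rows", "payload": {
  "rows": [
    {"grip":90,"dx":15,"dy":14,"dz":0,"turn":0},
    {"grip":90,"dx":45,"dy":43,"dz":0,"turn":0},
    {"grip":90,"dx":75,"dy":72,"dz":0,"turn":0},
    {"grip":90,"dx":105,"dy":100,"dz":0,"turn":0},
    {"grip":90,"dx":130,"dy":125,"dz":0,"turn":1},
    {"grip":90,"dx":142,"dy":135,"dz":0,"turn":3},
    {"grip":90,"dx":147,"dy":140,"dz":0,"turn":4},
    {"grip":90,"dx":147,"dy":140,"dz":0,"turn":4},
    {"grip":90,"dx":147,"dy":140,"dz":0,"turn":4}
  ]
}}

```text
t: 20.75
tcp_pos: [0.6066, -0.1686, 0.2535]
eef_rot: [-180.0, 0.1, -3.8]
wrist_force: [0.3, 1.7, -1.6]
grip_width: 0.0652
```

Run:
```python
from h import *
s=sense();print(s["tcp_pos"],s["eef_rot"],s["qpos"],s["wrist_force"],s["grip_width"],s["t"])
W=get_image("wrist");np.save("w.npy",W,allow_pickle=True)
cv2.imwrite("pics/m1.png",W["pixels"][:,:,::-1])
cv2.imwrite("pics/m2.png",cv2.resize(W["pixels"][80:250,250:390][:,:,::-1],None,fx=4,fy=4,interpolation=cv2.INTER_CUBIC)[:600])
im=get_image("side");cv2.imwrite("pics/m3.png",cv2.resize(im["pixels"][120:240,260:400][:,:,::-1],None,fx=4,fy=4))
```

```text
[ 0.60659544 -0.16863451  0.25353075] [-1.79975283e+02  6.12432505e-02 -3.84303799e+00] [ 36.33542774  26.53278683 -32.41966883  89.41558751  14.89546462
  68.47123687  -2.70380798] [ 0.27275838  1.67072177 -1.5720473 ] 0.06524475181372598 20.75
```

View pics/m1.png

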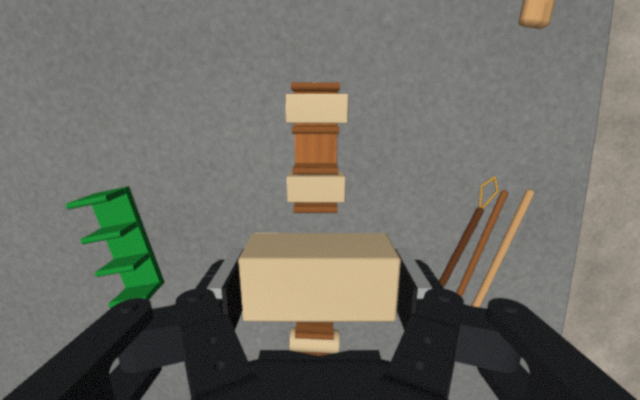

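View pics/m2.png

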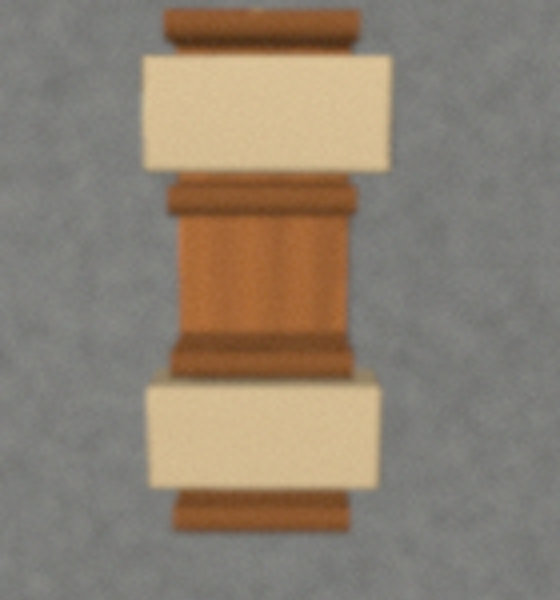

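View pics/m3.png

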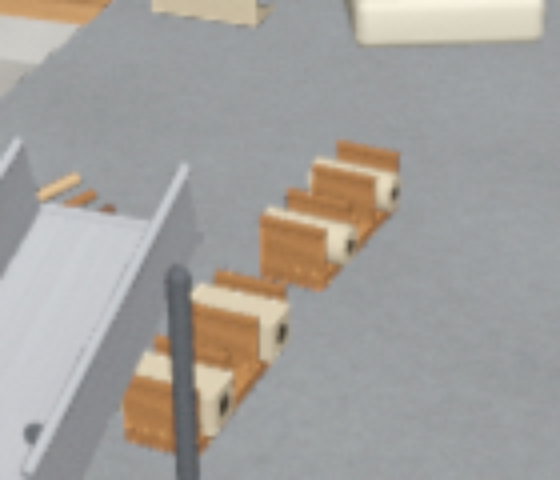

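Run:
```python
from h import *
W=np.load("w.npy",allow_pickle=True).item()
f=lambda x,y:np.array([x/4+250-.375,y/4+80-.375])
obs=[((166,10),(-.025,.07,.05)),((359,10),(.025,.07,.05)),((166,38),(-.025,.062,.05)),((358,38),(.025,.062,.05)),
((168,213),(-.025,.018,.05)),((356,213),(.025,.018,.05)),((171,350),(-.025,-.018,.05)),((352,350),(.025,-.018,.05)),((171,377),(-.025,-.026,.05)),((352,377),(.025,-.026,.05)),
((174,530),(-.025,-.07,.05)),((349,530),(.025,-.07,.05)),((181,333),(-.025,-.018,.012)),((347,333),(.025,-.018,.012))]
def res(p):
    return np.concatenate([proj(W,Rz(p[2])@np.array(c)+[p[0],p[1],0])[0]-f(*q) for q,c in obs])
s=least_squares(res,[.607,-.14,-.07],loss="soft_l1");print(s.x,np.degrees(s.x[2]),res(s.x).reshape(-1,2).round(1).tolist())
# prop held: bottom/front
print(place_of("rack_square_bay","wrist")[:2])
S=sense();d=np.array([s.x[0],s.x[1]])-S["tcp_pos"][:2];y=np.radians(S["eef_rot"][2])
print("dx,dy mm",1e3*(d@[np.cos(y),np.sin(y)]),1e3*(d@[np.sin(y),-np.cos(y)]))
```

```text
[ 0.60385415 -0.13864785 -0.07130055] -4.085220711925417 [[-0.8, -1.4], [0.5, -1.2], [-0.6, -0.1], [0.6, 0.1], [-0.3, 0.3], [0.3, 0.5], [-0.4, -0.0], [0.6, 0.2], [-0.3, 0.5], [0.5, 0.7], [-0.3, 0.9], [0.4, 1.1], [-0.3, -1.1], [0.1, -0.9]]
[{'point': [149.4, 315.7], 'conf': 0.75}, {'point': [240.6, 126.7], 'conf': 0.75}]
dx,dy mm -5.030968004796493 -30.075546930728915
```

{"api": "play_rows", "payload": {
  "rows": [
    {"grip":90,"dx":-3,"dy":-15,"dz":0,"turn":0.3},
    {"grip":90,"dx":-4.7,"dy":-30.5,"dz":0,"turn":0.3},
    {"grip":90,"dx":-4.7,"dy":-30.5,"dz":30,"turn":0.3},
    {"grip":90,"dx":-4.7,"dy":-30.5,"dz":70,"turn":0.3},
    {"grip":90,"dx":-4.7,"dy":-30.5,"dz":110,"turn":0.3},
    {"grip":90,"dx":-4.7,"dy":-30.5,"dz":145,"turn":0.3},
    {"grip":90,"dx":-4.7,"dy":-30.5,"dz":165,"turn":0.3},
    {"grip":90,"dx":-4.7,"dy":-30.5,"dz":173,"turn":0.3},
    {"grip":90,"dx":-4.7,"dy":-30.5,"dz":173,"turn":0.3},
    {"grip":90,"dx":-4.7,"dy":-30.5,"dz":173,"turn":0.3}
  ]
}}

```text
t: 21.9
tcp_pos: [0.6053, -0.1384, 0.0824]
eef_rot: [180.0, -0.1, -4.2]
wrist_force: [-0.2, 0.6, -0.9]
grip_width: 0.0648
```

```bash
cat > l.py <<'E'
from h import *
import sys
s=sense();print(s["tcp_pos"],s["eef_rot"],s["wrist_force"],s["grip_width"],s["t"])
W=get_image("wrist");im=get_image("side");T=get_image("top")
np.save("st.npy",{"W":W,"S":im,"T":T},allow_pickle=True)
k=sys.argv[1]
cv2.imwrite(f"pics/{k}w.png",cv2.resize(W["pixels"][80:360,180:460][:,:,::-1],None,fx=2,fy=2))
cv2.imwrite(f"pics/{k}s.png",cv2.resize(im["pixels"][150:250,270:370][:,:,::-1],None,fx=6,fy=6,interpolation=cv2.INTER_CUBIC))
E
python3 l.py n1
```

```text
[ 0.60534074 -0.138389    0.08243276] [ 1.79998708e+02 -8.86865474e-02 -4.21751888e+00] [-0.2231066   0.62863049 -0.92092794] 0.06475248319753485 21.9
```

View pics/n1w.png

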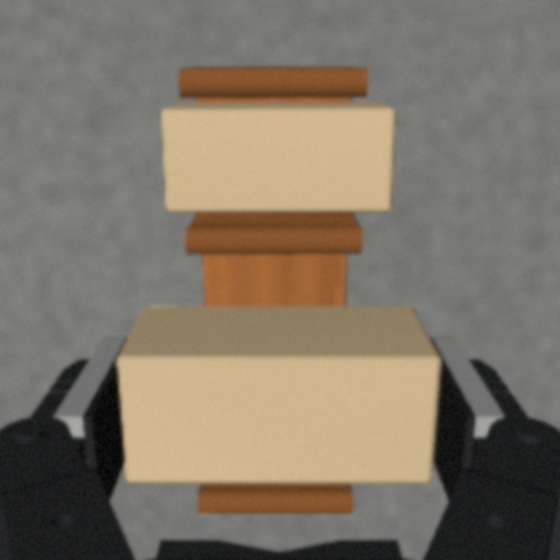

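View pics/n1s.png

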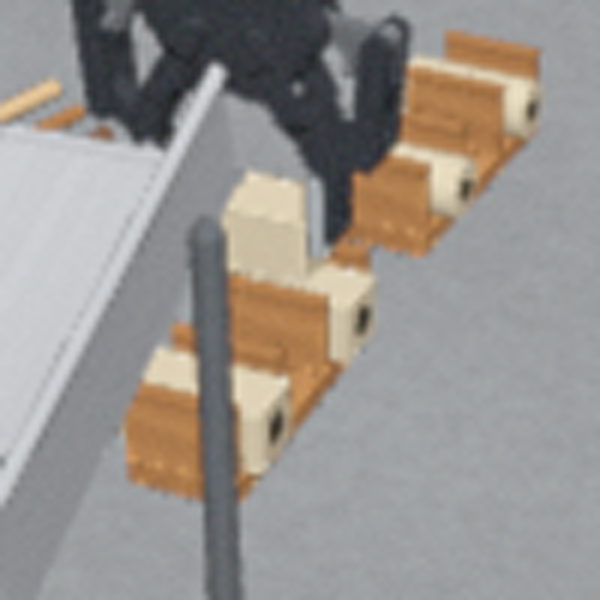

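Run:
```python
from h import *
W=np.load("st.npy",allow_pickle=True).item()["W"]
f=lambda q:np.array([q[0]/2+180-.25,q[1]/2+80-.25])
obs=[((180,69),(-.025,.07,.05)),((367,69),(.025,.07,.05)),((180,95),(-.025,.062,.05)),((366,95),(.025,.062,.05)),
((187,252),(-.025,.018,.05)),((361,252),(.025,.018,.05)),((188,227),(-.025,.026,.05)),((362,227),(.025,.026,.05)),
((198,512),(-.025,-.07,.05)),((353,512),(.025,-.07,.05))]
def res(p):
    return np.concatenate([proj(W,Rz(p[2])@np.array(c)+[p[0],p[1],0])[0]-f(q) for q,c in obs])
s=least_squares(res,[.607,-.14,-.07]);print(s.x,np.degrees(s.x[2]),res(s.x).reshape(-1,2).round(1).tolist())
o2=[((119,357),(-.033,.015,.015)),((441,357),(.033,.015,.015)),((433,481),(.033,-.015,.015)),((125,481),(-.033,-.015,.015)),((149,308),(-.033,.015,-.015)),((412,308),(.033,.015,-.015))]
def r2(p): return np.concatenate([proj(W,Rz(p[3])@Rx(p[4])@np.array(c)+p[:3])[0]-f(q) for q,c in o2])
q=least_squares(r2,[.605,-.138,.092,-.07,0]);print(q.x,np.degrees(q.x[3:]),r2(q.x).reshape(-1,2).round(1).tolist())
print("rel",(s.x[:2]-q.x[:2])*1e3)
S=sense();print(S["tcp_pos"])
```

```text
[ 0.60404034 -0.13823536 -0.07173493] -4.110108552906524 [[-1.2, -2.5], [1.2, -2.8], [-0.5, 0.1], [1.1, -0.1], [-0.6, 1.4], [0.9, 1.2], [-1.7, 0.2], [0.9, 0.0], [-0.1, 2.4], [0.1, 2.3]]
[ 0.60523022 -0.14138173  0.08907527 -0.07610928 -0.03299716] [-4.36074064 -1.89059796] [[0.2, -0.8], [-0.2, -0.6], [-0.8, 1.3], [1.4, 1.1], [-0.6, -0.7], [-0.2, -0.5]]
rel [-1.18987483  3.14636651]
[ 0.60525097 -0.13895918  0.08238051]
```

{"api": "play_rows", "payload": {
  "rows": [
    {"grip":90,"dx":-1,"dy":-1,"dz":8,"turn":-0.1},
    {"grip":90,"dx":-1,"dy":-1,"dz":16,"turn":-0.1},
    {"grip":90,"dx":-1,"dy":-1,"dz":22,"turn":-0.1},
    {"grip":90,"dx":-1,"dy":-1,"dz":24,"turn":-0.1},
    {"grip":90,"dx":-1,"dy":-1,"dz":24,"turn":-0.1},
    {"grip":90,"dx":-1,"dy":-1,"dz":24,"turn":-0.1}
  ]
}}

```text
t: 22.65
tcp_pos: [0.6038, -0.1378, 0.0572]
eef_rot: [-180.0, -0.0, -4.1]
wrist_force: [0.0, -0.2, -1.4]
grip_width: 0.065
```

```bash
python3 l.py n2
```

```text
[ 0.60381455 -0.1377815   0.05715463] [-1.79991756e+02 -7.97116539e-04 -4.14545335e+00] [ 0.03196475 -0.23367342 -1.35165923] 0.06501579907807767 22.65
```

View pics/n2w.png

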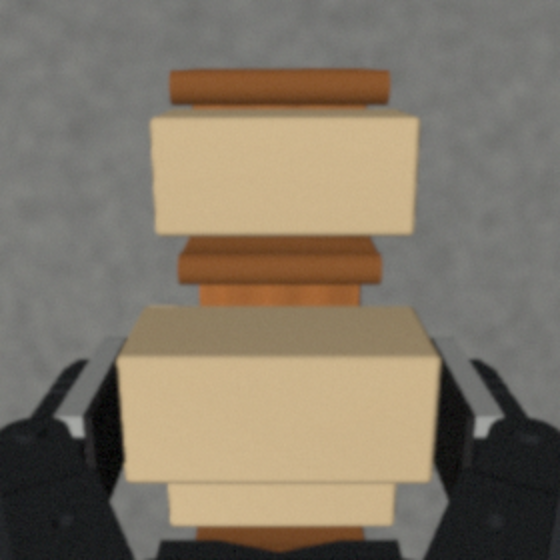

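View pics/n2s.png

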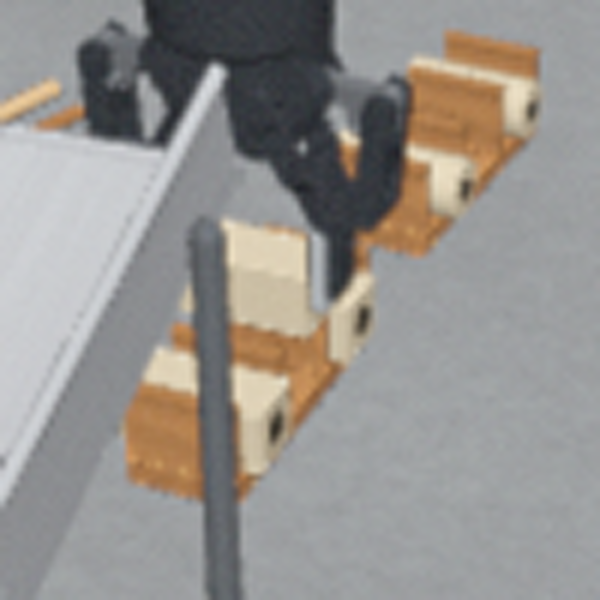

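Run:
```python
from h import *
W=np.load("st.npy",allow_pickle=True).item()["W"]
f=lambda q:np.array([q[0]/2+180-.25,q[1]/2+80-.25])
obs=[((179,283),(-.025,.018,.05)),((381,283),(.025,.018,.05)),((179,255),(-.025,.026,.05)),((381,255),(.025,.026,.05)),((170,70),(-.025,.07,.05)),((389,70),(.025,.07,.05)),((171,102),(-.025,.062,.05)),((388,102),(.025,.062,.05))]
props=[((156,235),(-.033,.029,.042)),((415,235),(.033,.029,.042)),((150,118),(-.033,.059,.042)),((419,118),(.033,.059,.042))]
def res(p,o=obs):
    return np.concatenate([proj(W,Rz(p[2])@np.array(c)+[p[0],p[1],p[3]])[0]-f(q) for q,c in o])
s=least_squares(res,[.607,-.14,-.07,0]);print(s.x,np.degrees(s.x[2]),res(s.x).reshape(-1,2).round(1).tolist())
zoff=s.x[3]
for zb in (.048,.050,.052,.054):
    o=[((149,308),(-.033,.015,zb)),((412,308),(.033,.015,zb))]
    q=least_squares(lambda p:res(np.r_[p,zoff],o),[.604,-.139,-.07]);d=Rz(-s.x[2])@np.r_[q.x[:2]-s.x[:2],0]
    print(zb,d[:2]*1e3,np.degrees(q.x[2]),abs(q.fun).max())
```

```text
[ 0.60393833 -0.1387176  -0.07131446 -0.00290633] -4.086017638693849 [[0.3, 0.6], [-0.5, 0.5], [-0.4, -0.7], [0.2, -0.8], [-0.0, -0.8], [0.2, -0.9], [0.2, 1.1], [-0.1, 1.0]]
0.048 [ 0.1435759 -4.1217359] -4.1522918382948095 1.2293756563804266
0.05 [ 0.14005548 -3.36489269] -4.152696017226939 0.386777835880622
0.052 [ 0.13652914 -2.60878764] -4.153111985884087 0.4780044460426325
0.054 [ 0.13299725 -1.85345042] -4.153537331798932 1.3658544191052329
```

{"api": "play_rows", "payload": {
  "rows": [
    {"grip":90,"dx":0,"dy":-2.6,"dz":0,"turn":0},
    {"grip":90,"dx":0,"dy":-2.6,"dz":0,"turn":0},
    {"grip":90,"dx":0,"dy":-2.6,"dz":2,"turn":0},
    {"grip":90,"dx":0,"dy":-2.6,"dz":4,"turn":0},
    {"grip":90,"dx":0,"dy":-2.6,"dz":6,"turn":0},
    {"grip":90,"dx":0,"dy":-2.6,"dz":8,"turn":0},
    {"grip":90,"dx":0,"dy":-2.6,"dz":8,"turn":0}
  ]
}}

```text
t: 23.5
tcp_pos: [0.6037, -0.1352, 0.0487]
eef_rot: [-180.0, 0.0, -4.1]
wrist_force: [-0.8, 0.3, -0.9]
grip_width: 0.0652
```

```bash
python3 l.py n3
```

```text
[ 0.6037222  -0.13523063  0.04870794] [-1.79991674e+02  3.27810381e-02 -4.14897350e+00] [-0.77170162  0.25678089 -0.93042024] 0.0652147866737947 23.5
```

View pics/n3w.png

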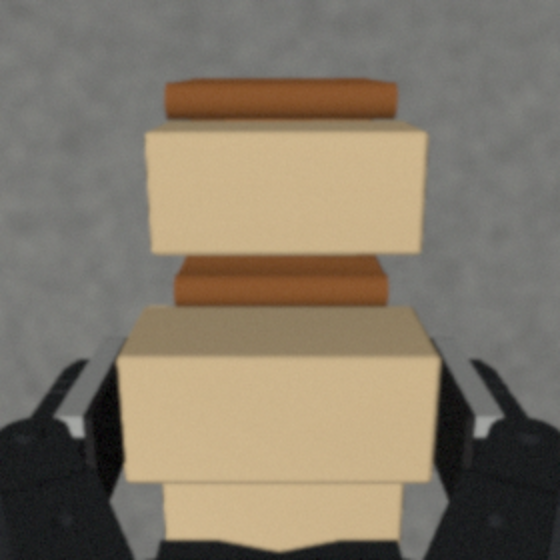

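View pics/n3s.png

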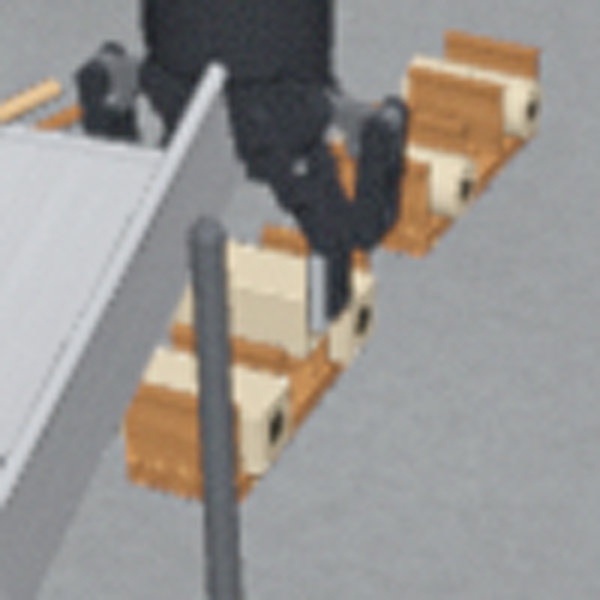

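No force with the prop bottom about 6 mm below the fin tops. I'll keep lowering.

{"api": "play_rows", "payload": {
  "rows": [
    {"grip":90,"dx":0,"dy":0,"dz":4,"turn":0},
    {"grip":90,"dx":0,"dy":0,"dz":8,"turn":0},
    {"grip":90,"dx":0,"dy":0,"dz":12,"turn":0},
    {"grip":90,"dx":0,"dy":0,"dz":16,"turn":0},
    {"grip":90,"dx":0,"dy":0,"dz":20,"turn":0},
    {"grip":90,"dx":0,"dy":0,"dz":24,"turn":0},
    {"grip":90,"dx":0,"dy":0,"dz":27,"turn":0},
    {"grip":90,"dx":0,"dy":0,"dz":27,"turn":0}
  ]
}}

```text
t: 24.45
tcp_pos: [0.6037, -0.1352, 0.0216]
eef_rot: [-180.0, 0.0, -4.1]
wrist_force: [0.5, -0.2, -0.7]
grip_width: 0.0644
```

{"api": "play_rows", "payload": {
  "rows": [
    {"grip":90,"dx":0,"dy":0,"dz":1.5,"turn":0},
    {"grip":90,"dx":0,"dy":0,"dz":3,"turn":0},
    {"grip":90,"dx":0,"dy":0,"dz":4,"turn":0},
    {"grip":90,"dx":0,"dy":0,"dz":4,"turn":0}
  ]
}}

```text
t: 24.85
tcp_pos: [0.6039, -0.1352, 0.018]
eef_rot: [-180.0, 0.0, -4.1]
wrist_force: [1.0, 0.4, -1.5]
grip_width: 0.065
```

```bash
python3 l.py n4
```

```text
[ 0.60385062 -0.1352402   0.01799356] [-1.79995040e+02  9.15369269e-03 -4.14823076e+00] [ 1.0400946   0.43695611 -1.53545835] 0.0649736729681916 24.85
```

View pics/n4w.png

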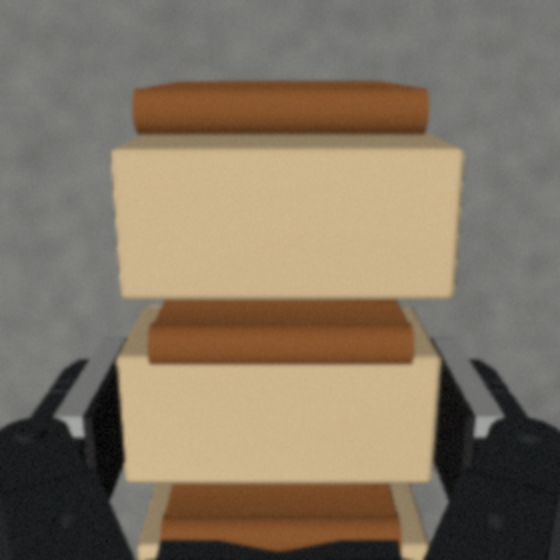

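View pics/n4s.png

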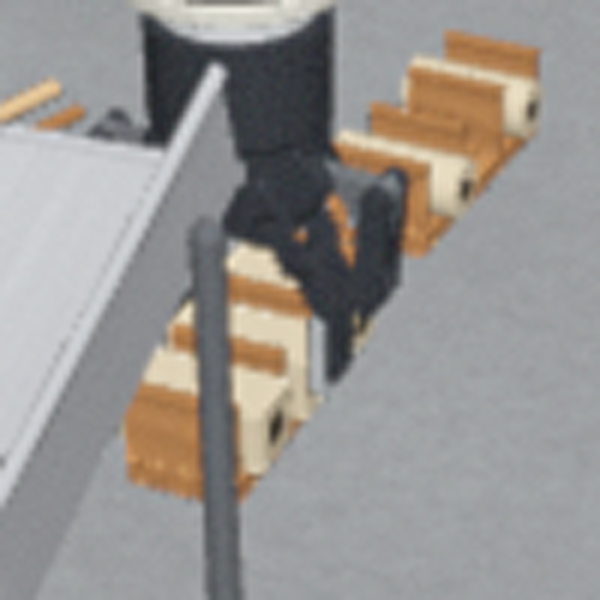

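Almost down, and still no contact. I'll take the last millimetres slowly.

{"api": "play_rows", "payload": {
  "rows": [
    {"grip":90,"dx":0,"dy":0,"dz":0.7,"turn":0},
    {"grip":90,"dx":0,"dy":0,"dz":1.4,"turn":0},
    {"grip":90,"dx":0,"dy":0,"dz":1.4,"turn":0}
  ]
}}

```text
t: 25.3
tcp_pos: [0.6039, -0.1353, 0.0171]
eef_rot: [180.0, -0.0, -4.2]
wrist_force: [-3.5, 0.1, 7.0]
grip_width: 0.0645
```

The prop has touched the bay floor (7 N). I'll release it and back off upward.

{"api": "play_rows", "payload": {
  "rows": [
    {"grip":60,"dx":0,"dy":0,"dz":1,"turn":0},
    {"grip":30,"dx":0,"dy":0,"dz":0,"turn":0},
    {"grip":0,"dx":0,"dy":0,"dz":0,"turn":0},
    {"grip":0,"dx":0,"dy":0,"dz":0,"turn":0},
    {"grip":0,"dx":0,"dy":0,"dz":0,"turn":0}
  ]
}}

```text
t: 25.8
tcp_pos: [0.6039, -0.1352, 0.0166]
eef_rot: [-180.0, 0.0, -4.1]
wrist_force: [0.6, 0.7, -0.4]
grip_width: 0.0852
```

```bash
python3 l.py n5
```

```text
[ 0.60389361 -0.1352268   0.01661646] [-1.79994469e+02  5.81102769e-03 -4.14567485e+00] [ 0.58110308  0.72047711 -0.41791808] 0.08522680586212932 25.8
```

View pics/n5w.png

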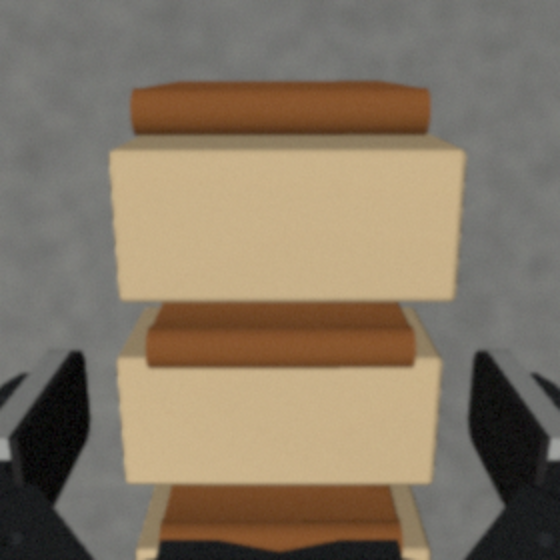

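Released cleanly. I'll rise and move back so the cameras can see.

{"api": "play_rows", "payload": {
  "rows": [
    {"grip":0,"dx":0,"dy":0,"dz":-15,"turn":0},
    {"grip":0,"dx":0,"dy":0,"dz":-40,"turn":0},
    {"grip":0,"dx":0,"dy":0,"dz":-85,"turn":0},
    {"grip":0,"dx":0,"dy":0,"dz":-130,"turn":0},
    {"grip":0,"dx":0,"dy":0,"dz":-180,"turn":0},
    {"grip":0,"dx":-40,"dy":20,"dz":-230,"turn":0},
    {"grip":0,"dx":-85,"dy":40,"dz":-230,"turn":0},
    {"grip":0,"dx":-130,"dy":60,"dz":-230,"turn":0},
    {"grip":0,"dx":-150,"dy":80,"dz":-230,"turn":0},
    {"grip":0,"dx":-150,"dy":80,"dz":-230,"turn":0}
  ]
}}

```text
t: 26.95
tcp_pos: [0.4449, -0.2072, 0.248]
eef_rot: [179.8, 0.0, -4.4]
wrist_force: [1.1, -0.1, 0.1]
grip_width: 0.0854
```

```bash
python3 l.py n6
python3 - <<'E'
from h import *
im=np.load("st.npy",allow_pickle=True).item()
T=im["T"]["pixels"][150:210,330:510,::-1];S=im["S"]["pixels"][140:240,270:390,::-1]
T=cv2.resize(T,None,fx=4.4,fy=4.4,interpolation=cv2.INTER_CUBIC)
S=cv2.resize(S,(400,330),interpolation=cv2.INTER_CUBIC);W=cv2.resize(im["W"]["pixels"][:,:,::-1],(392,330))
cv2.imwrite("pics/z.png",np.vstack([T[:, :792],np.hstack([S,W])]))
E
```

```text
[ 0.44489929 -0.20716761  0.24796767] [ 1.79839564e+02  2.13207755e-02 -4.44134604e+00] [ 1.12764757 -0.07451191  0.13959002] 0.0854177430157871 26.95
```

View pics/z.png

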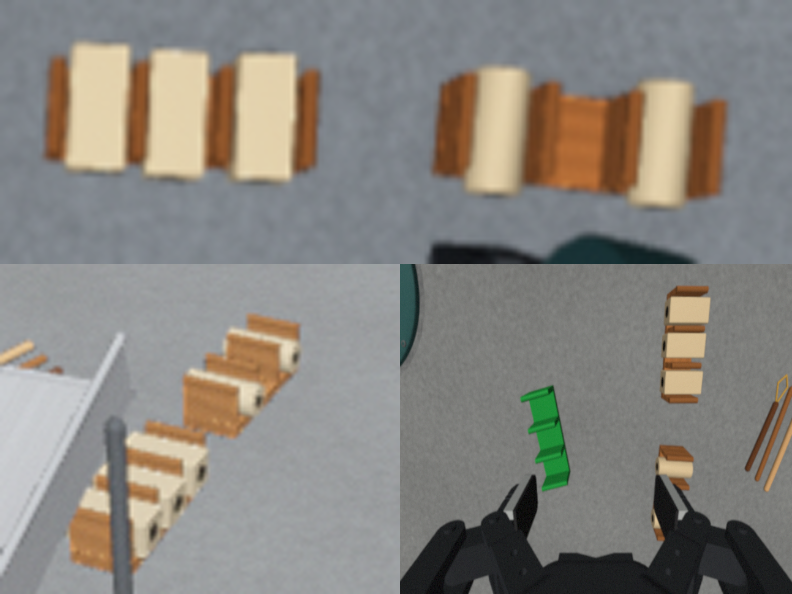

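The top view shows the prop in the middle bay at crop (176,113), level with its neighbours. The neighbours are at the same pixels as at the start.

```bash
python3 -c "
from cell import *
print(job_done()); print(sense()['t'])"
```

```text
the job is handed in; nothing more can be done
None
the job is handed in; nothing more can be done
```

The prop is lying in the middle bay of the square props' rack, and I handed the job in at about 27 s of the 72 s. The system gave no verdict.

I pushed the prop up the chute with closed fingers through the slot, to about chute y = -0.085. I then lifted it out by its sides, laid it flat on the bench and let go. From there I took it by its two ends, lowered it into the bay until it touched the floor (7 N), released it and backed off.

**Last checks:** The final top, side and wrist pictures show the prop fully down, lying along the bay and level with its neighbours. The four other props appear at the same pixels as at the start. The tool was clear of everything, about 250 mm above the bench.

**What disagreed:** My rack position from the wrist camera was about 2.5 mm off in y from where the held prop had to go. I corrected this by comparing the prop with the rack's fins in the same picture, and it went in without touching them. I saw no failed checks.

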